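# Cull the miscast plinths into the pinned scrap box

### The arm

A 6-joint arm with a two-finger parallel gripper is mounted at the origin on the work surface. World frame = base frame: x ahead of the robot, y to its left, z up, the work surface at z = 0. Lengths are in m, angles in rad, forces in N, time in s.
With the tool pointing down it reaches from about 0.25 to 0.8 m from the base axis. Payload 8.5 kg.
Tool frame: the origin (TCP) lies midway between the tips of the shut fingers; the grasp point (between the pads) lies 19 mm behind it; z points along the fingers, y is the line along which they close (so a half turn about z gives the same grasp; the last joint's range is limited). The gripper opens to 85 mm and grips with 20 to 120 N. Pads are 22 mm wide; open, the fingers measure 114 mm over their backs; the gripper's body (76 mm by 85 mm) begins 54 mm behind the grasp point. The pads swing forward as they close: fully open they stand 13 mm farther back than shut.
Start: joints at [-1.337, 0.238, -0.013, 1.319, 0, 1.571], TCP at [0.122, -0.511, 0.231] pointing down, gripper open.
Joint ranges: [-2.66, 2.66], [-1.03, 1.9], [-1.14, 1.46], [-1.82, 2.27], [-1.45, 1.34], [-3.14, 3.14]. Speed limits (rad/s): [2.22, 2.22, 2.79, 3.14, 3.14, 3.14].

### API

Orientations are given as a unit quaternion [x, y, z, w].
In Python, from station import ctrl gives the robot as it stands.
- The arm moves only by the tool apply_moves, never from a script. Its argument "series" is one flat list of numbers, 5 for each row, row after row: the opening, from -1 (shut) to 1 (fully open), then the shift along the tool's x, y, z in m, then the turn about the tool's z in rad. In form: [hand, tx, ty, tz, yaw, hand, tx, ty, tz, yaw, ...]. A call has 1 to 10 rows; each row shifts and turns the commanded pose from where the row before left it, along the tool's axes as they then stand; what a row does not reach is not made up. A row lasts 1/10 s, in which the tool goes at most 50 mm and 8.59 degrees, less where a joint would pass 70% of its speed; a pose out of reach is approached as far as the arm can. A call is refused whole if a number of a shift passes 0.05 or a number of a turn 0.15, either way. A call with a gripper value outside its range is refused whole. The fingers move at their own pace and stop on an object; "grip_force" is the grip in N (left out, the last holds). Time passes only in rows, so rows that do not move let the fingers close. It gives the time, the measured TCP pose, the force, the opening and the grip force at its end, in the units of the state.
- ctrl.read_state(): the state, without advancing time (a new reading comes with each control period).
- ctrl.capture(name): name is "scene" or "top" or "wrist"; returns the picture (400x640x3 uint8, red, green, blue); there is no depth.
- ctrl.camera_model(name): a dict with "fx", "fy", "cx", "cy" (pixels), "pose" (4x4, takes a point from camera to world coordinates). Camera axes: x right, y up, looking along -z (the intrinsics and any distortion apply to the point x, -y, -z); pixel columns grow to the right and rows downward; lengths in m; the calibration is good to about 2 mm. A picture is of the moment at which its call begins: read the wrist's pose just before it. camera_model takes no time and is no camera call; for the wrist camera it gives the pose at the moment of the call.
- ctrl.finish_job(): hands the job in; it is judged then, once.
The state is a dict: "time_s": time; "q": joint angles; "joint_vel": joint speeds; "effort": joint torques, N m; "ee_pos": TCP position; "tool_rot": TCP orientation; "contact_force": force on the tool from outside, world axes, zero at the start; "ft_torque": the same for the moment, N m; "width": finger opening in m; "gripper_force": force on a finger pad.
Only numpy, scipy, OpenCV 4.12 (cv2) and the standard library are available. Lean on these libraries where they do the work, as an engineer would, in place of code of your own. Each camera call takes 0.05 s, during which the arm holds its last target. There are 200 camera calls.

### The job

Draw the locking pin out of the scrap box and park it upright in the orange side notch, its collar resting on the prongs, then slide the blue cover fully open. Drop every odd-shaped plinth (short, flat, half-cast, chipped, leaning or narrow) from the green mat into the bin, and leave the sound ones standing on the mat. When all the odd ones are in, slide the cover fully shut, leave the pin parked, and do not disturb the moose, the paint bottle or the jar.

Things in the scene. Friction and masses are not known exactly. Their poses are not given: they have to be found in the camera images.
- mat: fixed green cutting mat with pale grid lines, 320 (x) x 360 (y) x 3 mm, on which the batch of plinths stands at least about 60 mm apart centre to centre; origin at the centre of its underside, x and y along its sides, top at z = +3 mm
- odd_short: cast plinth blank of bone-grey resin; origin at the centre of its underside, z up, x and y square to the sides of its base; lies on the mat at any yaw, may be absent. ODD: short, the upper block is only 4 mm high (28 x 28 mm), 14 mm tall in all on a 36 x 36 x 10 mm base
- odd_flat: cast plinth blank of bone-grey resin; origin at the centre of its underside, z up, x and y square to the sides of its base; lies on the mat at any yaw, may be absent. ODD: flat, the upper block is missing, only the 36 x 36 x 10 mm base
- odd_half: cast plinth blank of bone-grey resin; origin at the centre of its underside, z up, x and y square to the sides of its base; lies on the mat at any yaw, may be absent. ODD: more than half of the upper block is missing; what stands is 12 (x) x 28 (y) x 18 mm, off centre towards -x (its centre at x = -8 mm); base 36 x 36 x 10 mm whole, 28 mm tall
- odd_chipped: cast plinth blank of bone-grey resin; origin at the centre of its underside, z up, x and y square to the sides of its base; lies on the mat at any yaw, may be absent. ODD: one corner is broken off from top to bottom (14 mm in y and 18 mm in x of the base at +x +y, a 14 x 12 mm piece of the upper block), else 36 x 36 x 10 mm base and 28 mm tall
- odd_leaning: cast plinth blank of bone-grey resin; origin at the centre of its underside, z up, x and y square to the sides of its base; lies on the mat at any yaw, may be absent. ODD: base 36 x 36 x 10 mm whole, upper block (22 mm square) leans 24 degrees to +x and is crooked, 31 mm tall, staying over the base within 1 mm
- odd_narrow: cast plinth blank of bone-grey resin; origin at the centre of its underside, z up, x and y square to the sides of its base; lies on the mat at any yaw, may be absent. ODD: too narrow, base 36 (x) x 20 (y) x 10 mm, upper block 28 x 14 x 18 mm, 28 mm tall
- sound_1: cast plinth blank of bone-grey resin; origin at the centre of its underside, z up, x and y square to the sides of its base; lies on the mat at any yaw, may be absent. SOUND: complete stepped plinth, base 36 x 36 x 10 mm with a centred upright upper block 28 x 28 x 18 mm on it, 28 mm tall in all, square, straight and whole
- sound_2: cast plinth blank of bone-grey resin; origin at the centre of its underside, z up, x and y square to the sides of its base; lies on the mat at any yaw, may be absent. SOUND: complete stepped plinth, base 36 x 36 x 10 mm with a centred upright upper block 28 x 28 x 18 mm on it, 28 mm tall in all, square, straight and whole
- sound_3: cast plinth blank of bone-grey resin; origin at the centre of its underside, z up, x and y square to the sides of its base; lies on the mat at any yaw, may be absent. SOUND: complete stepped plinth, base 36 x 36 x 10 mm with a centred upright upper block 28 x 28 x 18 mm on it, 28 mm tall in all, square, straight and whole
- sound_4: cast plinth blank of bone-grey resin; origin at the centre of its underside, z up, x and y square to the sides of its base; lies on the mat at any yaw, may be absent. SOUND: complete stepped plinth, base 36 x 36 x 10 mm with a centred upright upper block 28 x 28 x 18 mm on it, 28 mm tall in all, square, straight and whole
- scrapbox: fixed pale wooden box, 270 (x) x 170 (y) x 66 mm; origin at the centre of its underside, x lengthwise away from the robot, y left. Front (-x) half: an open-topped bin, walls 6 mm, under a blue sliding cover. Rear half (x > -5 mm): a solid block 66 mm high, over which the cover slides, with the bore and pin. On its left (+y) side: the orange forked bracket with the notch
- bin_floor (a point): centre of the bin's inner floor (6 mm above the table), axes as the scrap box; the bin is 121 (x) x 158 (y) mm inside and 60 mm deep to its rim; with the cover fully open the last 9 mm at the rear end stay covered
- cover (a joint): how far the blue cover has slid open, in m: 0 closed, 0.118 fully open; it slides away from the robot along the scrap box's +x, stiffly (about 1.5 N), and stays where left. The cover is 132 x 152 x 5 mm, its top 72 mm above the table
- cover_knob (a point): centre of the top of the white round knob near the cover's front edge, 24 mm diameter, 34 mm tall above the cover (top 106 mm above the table); moves with the cover; axes as the scrap box
- pin: loose locking pin; origin at the lower tip, z up along it: steel shank 8 mm diameter from 0 to 40 mm (tapered tip), steel collar 22 mm diameter from 40 to 44 mm, red round grip 18 mm diameter from 44 to 78 mm. It starts upright in the bore, collar on the block's top, right behind the cover, which it keeps from opening
- bore (a point): mouth of the 11 mm round bore, level with the block's top (66 mm high), 50 mm deep, axes as the scrap box
- notch (a point): middle of the U-shaped notch at the orange bracket's top face (66 mm high), axes as the scrap box. 13 mm wide (x) between prongs 12 mm wide and 6 mm thick; open above, below and to +y; 16 mm to its closed end (the box's side), 14 mm to the open end. The pin parks with its shank hanging in the notch and its collar on the prongs, its tip 40 mm below this point
- moose: bystander: painted brown moose figure on a round 44 mm base, 75 mm tall, origin at the centre of its underside
- paint_bottle: bystander: small red paint bottle, 28 mm diameter, 75 mm tall, origin at the centre of its underside
- paint_jar: bystander: glass jar with a yellow cap, 56 mm diameter, 60 mm tall, origin at the centre of its underside

How it is judged:
On the way, in this order (a step that is already met when the one before it is completed fails the run):
1. the pin is out of the bore and parked upright in the side notch, its collar on the prongs (x of pin in the frame of notch between -0.006 and 0.006 m and y of pin in the frame of notch between -0.014 and 0.014 m and z of pin in the frame of notch between -0.044 and -0.034 m and angle between pin's own z axis and vertical below 0.15 rad), for 0.2 s.
2. the cover is slid fully open (within 10 mm) (value of joint cover above 0.108 m), for 0.2 s.
3. every odd plinth present is in the bin (x of odd_short in the frame of bin_floor between -0.066 and 0.066 m and y of odd_short in the frame of bin_floor between -0.083 and 0.083 m and z of odd_short in the frame of bin_floor between -0.005 and 0.062 m and x of odd_flat in the frame of bin_floor between -0.066 and 0.066 m and y of odd_flat in the frame of bin_floor between -0.083 and 0.083 m and z of odd_flat in the frame of bin_floor between -0.005 and 0.062 m and x of odd_half in the frame of bin_floor between -0.066 and 0.066 m and y of odd_half in the frame of bin_floor between -0.083 and 0.083 m and z of odd_half in the frame of bin_floor between -0.005 and 0.062 m and x of odd_chipped in the frame of bin_floor between -0.066 and 0.066 m and y of odd_chipped in the frame of bin_floor between -0.083 and 0.083 m and z of odd_chipped in the frame of bin_floor between -0.005 and 0.062 m and x of odd_leaning in the frame of bin_floor between -0.066 and 0.066 m and y of odd_leaning in the frame of bin_floor between -0.083 and 0.083 m and z of odd_leaning in the frame of bin_floor between -0.005 and 0.062 m and x of odd_narrow in the frame of bin_floor between -0.066 and 0.066 m and y of odd_narrow in the frame of bin_floor between -0.083 and 0.083 m and z of odd_narrow in the frame of bin_floor between -0.005 and 0.062 m), for 0.2 s.
4. the cover is slid shut again (within 6 mm) (value of joint cover below 0.006 m), for 0.2 s.
At the end, for the whole second after the job is handed in: the pin stands parked in the notch (within 6 mm across and 14 mm along it, collar down within about 5 mm, upright within 0.15 rad) and at rest; all odd plinths present are inside the bin; the cover is shut within 6 mm; all sound plinths present stand upright on the mat, centres within its edges (all of step 1 and all of step 3 and value of joint cover below 0.006 m and x of sound_1 in the frame of mat between -0.16 and 0.16 m and y of sound_1 in the frame of mat between -0.18 and 0.18 m and z of sound_1 in the frame of mat between -0.002 and 0.008 m and angle between each of sound_1, sound_2, sound_3, sound_4's own z axis and vertical below 0.2 rad and x of sound_2 in the frame of mat between -0.16 and 0.16 m and y of sound_2 in the frame of mat between -0.18 and 0.18 m and z of sound_2 in the frame of mat between -0.002 and 0.008 m and x of sound_3 in the frame of mat between -0.16 and 0.16 m and y of sound_3 in the frame of mat between -0.18 and 0.18 m and z of sound_3 in the frame of mat between -0.002 and 0.008 m and x of sound_4 in the frame of mat between -0.16 and 0.16 m and y of sound_4 in the frame of mat between -0.18 and 0.18 m and z of sound_4 in the frame of mat between -0.002 and 0.008 m and linear speed of pin below 0.02 m/s); the robot touches nothing.
It fails at once if the moose is pushed more than 25 mm or tipped over (distance of moose from where it was at the start of the episode above 0.025 m or angle between moose's own z axis and vertical above 0.5 rad).
It fails at once if the paint bottle is pushed more than 25 mm or tipped over (distance of paint_bottle from where it was at the start of the episode above 0.025 m or angle between paint_bottle's own z axis and vertical above 0.5 rad).
It fails at once if the paint jar is pushed more than 25 mm or tipped over (distance of paint_jar from where it was at the start of the episode above 0.025 m or angle between paint_jar's own z axis and vertical above 0.5 rad).
Of odd_short, odd_flat, odd_half, odd_chipped, odd_leaning, odd_narrow only 4 to 6 are there at a start; the rules pass over those that are not, and their reading is None.
Of sound_1, sound_2, sound_3, sound_4 only 2 to 4 are there at a start; the rules pass over those that are not, and their reading is None.
At some moment in a run one of odd_short, odd_flat, odd_half, odd_chipped, odd_leaning, odd_narrow may be knocked a few centimetres aside while the robot is not near it.
It also fails if it takes over 208 s, if anything falls off the work surface, if the arm or the gripper's body presses on something with over 40 N, if the wrist force passes 120 N, or if a joint passes its speed limit or range.

## Working session

There is one attempt and no reset: what is moved stays moved. The work goes in short steps, Python scripts to look and compute and a tool call to move; the robot and the scene stay as the last step left them, time stands still between calls to the robot, and variables do not carry over. Pictures are saved under pics/ and viewed, at most 14 in all, crops included, and the job is handed in when it is done.

Besides the shell and the picture viewer there is one more tool, called after ">>>" by a JSON object that holds its "fn" and its "kwargs". apply_moves: Moves the arm, as the interface text tells. Its arguments: {"type":"object","properties":{"series":{"type":"array"},"grip_force":{"type":"number"}},"required":["series"]}

```bash
mkdir -p pics; ls; cat > h.py <<'E'
import numpy as np, cv2
from station import ctrl
def cap(n,f=None):
    m=ctrl.camera_model(n); im=np.array(ctrl.capture(n))
    if f: cv2.imwrite('pics/'+f,im[:,:,::-1])
    return im,m
def ray(m,u,v):
    p=np.array(m['pose']); d=np.array([(u-m['cx'])/m['fx'],-(v-m['cy'])/m['fy'],-1.])
    return p[:3,3],p[:3,:3]@d
def onz(m,u,v,z):
    o,d=ray(m,u,v); return o+d*(z-o[2])/d[2]
def proj(m,P):
    p=np.array(m['pose']); c=p[:3,:3].T@(np.array(P)-p[:3,3])
    return m['cx']+m['fx']*c[0]/-c[2], m['cy']-m['fy']*c[1]/-c[2]
E
python3 - <<'E'
from h import *
np.set_printoptions(precision=4,suppress=True)
for n in('top','scene'):
    im,m=cap(n,n+'0.png'); print(n,{k:v for k,v in m.items() if k!='pose'}); print(np.array(m['pose']))
s=ctrl.read_state(); print(s)
print(ctrl.camera_model('wrist'))
E
```

```text
pics
top {'fx': 367.3030593236304, 'fy': 367.3030593236304, 'cx': 323.3201554024268, 'cy': 199.14460708444807}
[[-0.0026  0.9982 -0.0605  0.5029]
 [-0.9996 -0.0043 -0.0287 -0.0233]
 [-0.0289  0.0604  0.9978  1.0839]
 [ 0.      0.      0.      1.    ]]
scene {'fx': 389.9996392050466, 'fy': 389.9996392050466, 'cx': 319.31520085941463, 'cy': 199.71495364534186}
[[ 0.2415 -0.8368  0.4913  1.0191]
 [ 0.9704  0.2068 -0.1248 -0.1499]
 [ 0.0028  0.5069  0.862   0.9368]
 [ 0.      0.      0.      1.    ]]
{'time_s': 0.1, 'q': array([-1.337 ,  0.2387, -0.0142,  1.3192,  0.    ,  1.5708]), 'joint_vel': array([-0.0003, -0.001 ,  0.0034, -0.0004, -0.0005, -0.0006]), 'effort': array([  0.001 , -53.9718,  34.7   ,   0.0134,   0.0001,  -0.    ]), 'ee_pos': array([ 0.1215, -0.5103,  0.2307]), 'tool_rot': array([ 0.9932,  0.1166, -0.0001, -0.0007]), 'contact_force': array([-0.9414,  0.8324, -0.0283]), 'ft_torque': array([-0.0508, -0.0498, -0.0216]), 'gripper_force': 0.0, 'width': 0.0849633115242668}
{'fx': 294.84556906840794, 'fy': 294.84556906840794, 'cx': 313.27539910305455, 'cy': 197.7054877394043, 'pose': array([[ 0.2318,  0.9352,  0.2677,  0.1896],
       [-0.9728,  0.2231,  0.0627, -0.4934],
       [-0.0011, -0.2749,  0.9615,  0.3738],
       [ 0.    ,  0.    ,  0.    ,  1.    ]])}
```

View pics/top0.png

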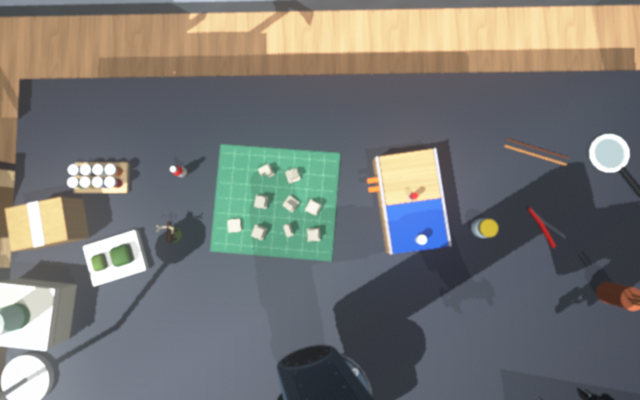

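View pics/scene0.png

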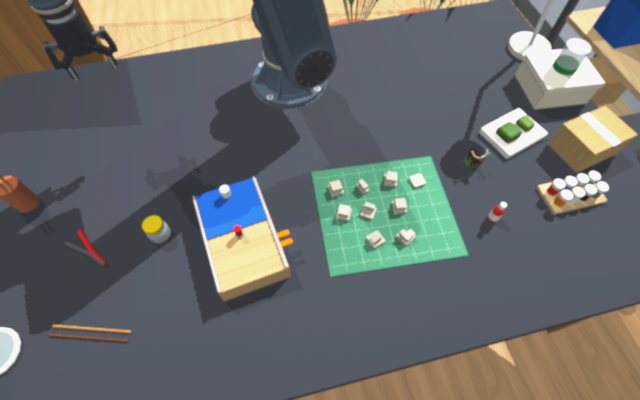

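The top view shows the mat around (277,203) with 10 plinths on it. The box is around (413,200), with the knob at (421,240), the pin at (414,195) and the orange bracket at (373,185). The moose is at (172,233), the bottle at (178,171) and the jar at (487,228). Next I measure these by colour.

```bash
cat >> h.py <<'E'
def blobs(mask,amin=8):
    n,l,st,c=cv2.connectedComponentsWithStats(mask.astype(np.uint8)); 
    return [(c[i],st[i,4],l==i) for i in range(1,n) if st[i,4]>=amin]
def colors(im):
    h=cv2.cvtColor(im,cv2.COLOR_RGB2HSV).astype(int); H,S,V=h[...,0],h[...,1],h[...,2]
    return dict(red=((H<5)|(H>174))&(S>170)&(V>110), orange=(H>=6)&(H<17)&(S>200)&(V>150), blue=(H>105)&(H<120)&(S>180)&(V>110),green=(H>65)&(H<90)&(S>80)&(V>70),yellow=(H>20)&(H<32)&(S>190)&(V>120))
def tri(ms,ps):
    A=np.zeros((3,3));b=np.zeros(3)
    for m,p in zip(ms,ps):
        o,d=ray(m,*p); d=d/np.linalg.norm(d); M=np.eye(3)-np.outer(d,d); A+=M;b+=M@o
    return np.linalg.solve(A,b)
E
python3 - <<'E'
from h import *
np.set_printoptions(precision=4,suppress=True)
top=cv2.imread('pics/top0.png')[:,:,::-1].copy(); sc=cv2.imread('pics/scene0.png')[:,:,::-1].copy()
mt,ms=ctrl.camera_model('top'),ctrl.camera_model('scene')
for n,im,m in(('top',top,mt),('scene',sc,ms)):
    for k,v in colors(im).items():
        for c,a,l in blobs(v,10):
            z={'red':.1,'orange':.066,'blue':.072,'green':.003,'yellow':.06}[k]
            e=''
            if a>800: e=[onz(m,*p,z)[:2] for p in cv2.boxPoints(cv2.minAreaRect(np.argwhere(l)[:,::-1].astype(np.float32)))]
            print(n,k,c,a,onz(m,*c,z),e)
print('pin',tri([mt,ms],[(413.5,195),(238,230)]),'knob',tri([mt,ms],[(421,240),(225,191)]))
# plinths
g=cv2.morphologyEx(colors(top)['green'].astype(np.uint8),cv2.MORPH_CLOSE,np.ones((25,25)))
h=cv2.cvtColor(top,cv2.COLOR_RGB2HSV)
pl=(g>0)&(h[...,1]<70)&(h[...,2]>90)
for c,a,l in blobs(pl,25): print('pl',c,a,onz(mt,*c,.02)[:2])
c=cv2.resize(top[135:270,205:345],None,fx=4.4,fy=4.4,interpolation=cv2.INTER_CUBIC); cv2.imwrite('pics/c1.png',c[:,:,::-1])
c2=cv2.resize(top[140:262,365:460],None,fx=4.4,fy=4.4,interpolation=cv2.INTER_CUBIC)
E
```

```text
top red [178.3529 171.4118] 17 [0.6401 0.4005 0.1   ] 
top red [413.3846 195.2308] 13 [ 0.572  -0.2354  0.1   ] 
top red [542.9744 228.6474] 156 [ 0.4825 -0.572   0.1   ] 
top blue [421.776  240.2092] 674 [ 0.4512 -0.262   0.072 ] 
top green [274.646  200.9467] 11316 [0.5638 0.1519 0.003 ] [array([0.4161, 0.3434]), array([0.7393, 0.3226]), array([ 0.7071, -0.0421]), array([ 0.388 , -0.0153])]
scene red [551.7317 191.0244] 41 [0.6584 0.5475 0.1   ] 
scene red [497.66 211.08] 50 [0.6784 0.3877 0.1   ] 
scene red [237.5333 230.5111] 45 [ 0.5779 -0.2381  0.1   ] 
scene red [ 88.3355 244.6645] 155 [ 0.531  -0.5799  0.1   ] 
scene orange [560.6154 203.1538] 13 [0.6823 0.5785 0.066 ] 
scene blue [623.5564  24.0371] 1267 [0.0881 1.1852 0.072 ] [array([-0.0501,  1.2098]), array([-0.0211,  1.3287]), array([0.2025, 1.1628]), array([0.176 , 1.0547])]
scene blue [229.9522 208.2883] 2407 [ 0.4963 -0.251   0.072 ] [array([ 0.4378, -0.3372]), array([ 0.4143, -0.1827]), array([ 0.5468, -0.1686]), array([ 0.5653, -0.3143])]
scene green [562.3398  69.0097] 103 [0.1788 0.9305 0.003 ] 
scene green [386.0153 217.9276] 11751 [0.5856 0.1466 0.003 ] [array([ 0.3888, -0.0168]), array([0.4131, 0.4123]), array([0.7395, 0.3142]), array([ 0.7087, -0.0508])]
scene yellow [152.1619 224.4928] 278 [ 0.4887 -0.4479  0.06  ] 
scene yellow [282.56 233.32] 25 [ 0.5914 -0.1349  0.06  ] 
scene yellow [285.6667 242.037 ] 27 [ 0.6164 -0.1322  0.06  ] 
pin [ 0.5731 -0.2374  0.0929] knob [ 0.4527 -0.2554  0.0887]
pl [265.8012 170.5965] 171 [0.652  0.1757]
pl [292.4021 175.3041] 194 [0.6376 0.0975]
pl [260.8636 201.3737] 198 [0.5617 0.1895]
pl [290.407  203.2412] 199 [0.5559 0.1031]
pl [312.8976 206.9805] 205 [0.5448 0.0376]
pl [233.8495 225.034 ] 206 [0.4931 0.2681]
pl [287.8689 230.0492] 122 [0.4782 0.1102]
pl [258.6049 231.9073] 205 [0.473  0.1954]
pl [313.2451 234.2549] 204 [0.466  0.0367]
```

View pics/c1.png

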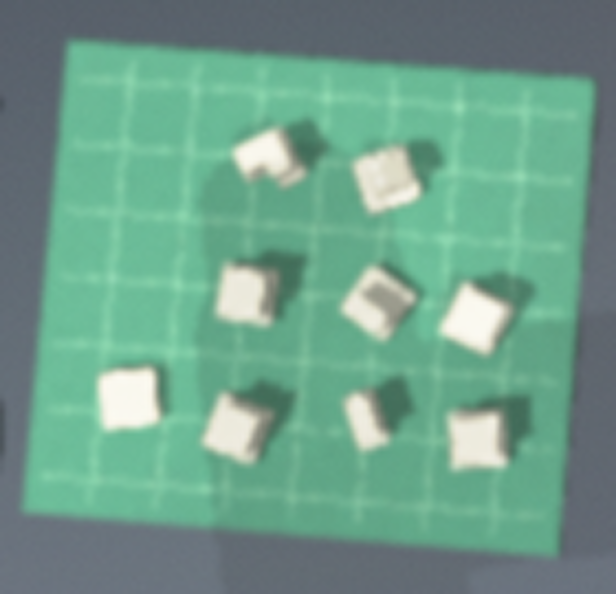

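9 plinths. By crop position: chipped (268,155), leaning (388,180), half (380,300), flat (130,398) and narrow (367,420). The four at (247,295), (477,318), (238,427) and (477,440) look whole. I'll move over the box for a wrist view.

>>> {"fn": "apply_moves", "kwargs": {"series": [1,0.038,-0.018,-0.007,0,1,0.038,-0.018,-0.007,0,1,0.038,-0.018,-0.007,0,1,0.038,-0.018,-0.007,0,1,0.038,-0.018,-0.007,0,1,0.038,-0.018,-0.007,0,1,0.038,-0.018,-0.007,0,1,0.038,-0.018,-0.007,0,1,0.038,-0.018,-0.007,0,1,0.038,-0.018,-0.007,0.1]}}

```text
time_s: 1.1
ee_pos: [0.4506, -0.2461, 0.3014]
tool_rot: [0.998, 0.067, -0.0, -0.0]
contact_force: [0.0, -0.9, -0.4]
width: 0.0853
gripper_force: 0.0
```

>>> {"fn": "apply_moves", "kwargs": {"series": [1,0,0,0,0,1,0,0,0,0]}}

```text
time_s: 1.3
ee_pos: [0.45, -0.2468, 0.3008]
tool_rot: [0.998, 0.068, -0.0, -0.0]
contact_force: [-0.6, 1.0, 0.9]
width: 0.0853
gripper_force: 0.0
```

```bash
cat >> h.py <<'E'
def st():
    s=ctrl.read_state(); x,y=s['tool_rot'][:2]; hd=2*np.arctan2(y,x); print('t',round(s['time_s'],2),'pos',np.round(s['ee_pos'],4),'hd',round(hd,4),'w',round(s['width'],4),'F',np.round(s['contact_force'],1)); return s,hd
def delta(P,h=None):
    "tool-frame shift (at present heading) to bring TCP to P, and yaw to heading h"
    s,hd=st(); d=np.array(P)-s['ee_pos']; c,n=np.cos(hd),np.sin(hd)
    y=0 if h is None else (hd-h+np.pi/2)%np.pi-np.pi/2
    print('tx,ty,tz,yaw',np.round([d[0]*c+d[1]*n, d[0]*n-d[1]*c,-d[2],y],4))
E
python3 - <<'E'
from h import *
np.set_printoptions(precision=4,suppress=True)
st(); im,m=cap('wrist','w1.png')
for k,v in colors(im).items():
    for c,a,l in blobs(v,40):
        z={'red':.11,'orange':.066,'blue':.072,'green':.003,'yellow':.06}[k]
        print(k,c,a,onz(m,*c,z))
E
```

```text
t 1.3 pos [ 0.45   -0.2468  0.3008] hd 0.1368 w 0.0853 F [-0.6  1.   0.9]
red [564.5688 173.9015] 589 [ 0.4923 -0.532   0.11  ]
green [16.9492 14.9358] 826 [0.5895 0.1685 0.003 ]
green [53.4467  2.3667] 150 [0.6109 0.1192 0.003 ]
green [85.8429  6.2429] 420 [0.6122 0.0776 0.003 ]
green [119.9132  10.2904] 668 [0.6135 0.0335 0.003 ]
green [129.9664  99.3234] 6672 [0.5025 0.0241 0.003 ]
green [46.8074 20.4712] 815 [0.5882 0.1301 0.003 ]
green [84.7482 30.0872] 826 [0.5834 0.0811 0.003 ]
green [119.031   37.0579] 743 [0.5812 0.036  0.003 ]
green [18.9944 55.7371] 719 [0.5392 0.1725 0.003 ]
green [47.9654 65.9727] 549 [0.5314 0.1347 0.003 ]
green [84.2215 72.3509] 587 [0.5299 0.0858 0.003 ]
green [18.8913 84.652 ] 727 [0.5011 0.1777 0.003 ]
green [116.6282  84.9872] 312 [0.5193 0.042  0.003 ]
green [47.2556 88.411 ] 489 [0.5014 0.1389 0.003 ]
green [ 84.5022 100.4548] 697 [0.4922 0.0882 0.003 ]
green [114.9207 101.9543] 416 [0.496  0.0454 0.003 ]
green [ 22.8459 122.1953] 558 [0.4494 0.179  0.003 ]
green [ 50.0687 127.6427] 655 [0.4469 0.1407 0.003 ]
green [ 83.2052 133.7645] 692 [0.4446 0.0936 0.003 ]
green [114.2861 145.5722] 381 [0.4334 0.0493 0.003 ]
```

View pics/w1.png

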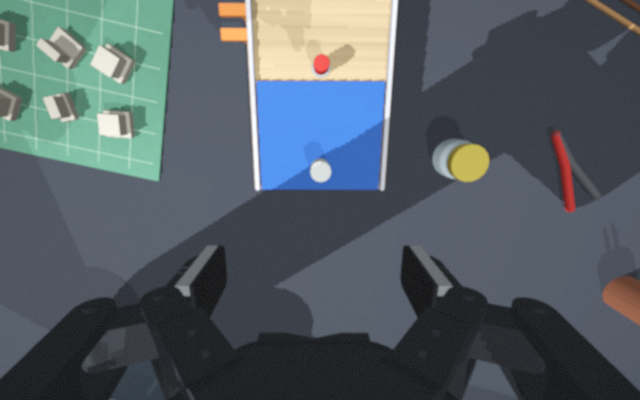

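Wrist view: pin grip at (321,64), knob at (320,171), prongs at (230,10) and (233,34). The box is nearly aligned with the tool.

```bash
python3 - <<'E'
from h import *
np.set_printoptions(precision=4,suppress=True)
im=cv2.imread('pics/w1.png')[:,:,::-1].copy(); m=ctrl.camera_model('wrist')
h=cv2.cvtColor(im,cv2.COLOR_RGB2HSV).astype(int); H,S,V=h[...,0],h[...,1],h[...,2]
red=((H<8)|(H>170))&(S>150)&(V>90)
def rep(n,mask,z,amin=25):
    for c,a,l in blobs(mask,amin):
        q=np.argwhere(l)[:,::-1]; print(n,c,a,q.min(0),q.max(0),onz(m,*c,z))
r=red.copy(); r[:,400:]=0; rep('red',r,.095)
o=(H>5)&(H<20)&(S>170)&(V>150); o[60:]=0;o[:,300:]=0; rep('or',o,.066)
b=(H>100)&(H<125)&(S>120)&(V>90); b[:,450:]=0; b[:60]=0; rep('blue',b,.072,500)
w=(S<60)&(V>120); w[:150]=0;w[195:]=0;w[:,:290]=0;w[:,345:]=0; rep('knob',w,.1)
bb=np.argwhere(b)
for r_ in (90,110,130,150,170,182):
    c=np.where(b[r_])[0]; print(r_,c.min(),c.max(),onz(m,c.min(),r_,.072)[:2],onz(m,c.max(),r_,.072)[:2])
for c_ in (265,290,350,375):
    r_=np.where(b[:,c_])[0]; print(c_,r_.min(),r_.max(),onz(m,c_,r_.min(),.072)[:2],onz(m,c_,r_.max(),.072)[:2])
# pin: compare projected guess
for z in(.07,.104): print(proj(m,[.571,-.237,z]))
E
```

```text
red [321.1863  63.5637] 204 [315  55] [328  73] [ 0.5712 -0.2385  0.095 ]
blue [319.7663 133.3856] 12833 [256  81] [384 190] [ 0.4959 -0.2481  0.072 ]
knob [320.1039 170.2987] 385 [310 159] [330 181] [ 0.4554 -0.2537  0.1   ]
90 257 384 [ 0.5358 -0.1672] [ 0.5562 -0.3166]
110 258 382 [ 0.5132 -0.1703] [ 0.5335 -0.3188]
130 259 381 [ 0.4899 -0.1735] [ 0.5102 -0.3222]
150 260 380 [ 0.4656 -0.1768] [ 0.486  -0.3258]
170 261 378 [ 0.4404 -0.1802] [ 0.4607 -0.3283]
182 261 378 [ 0.4248 -0.1816] [ 0.4452 -0.3314]
265 81 190 [ 0.547  -0.1757] [ 0.4148 -0.1877]
290 82 189 [ 0.5499 -0.205 ] [ 0.4206 -0.2198]
350 82 189 [ 0.5595 -0.2751] [ 0.4311 -0.2971]
375 82 190 [ 0.5635 -0.3043] [ 0.4342 -0.3296]
(np.float64(319.36538318466694), np.float64(67.04487822258466))
(np.float64(319.9935103595236), np.float64(62.22940974110537))
```

```bash
python3 - <<'E'
from h import *
np.set_printoptions(precision=4,suppress=True)
R=lambda P:(lambda d:np.array([d[0]*np.cos(.134)+d[1]*np.sin(.134),-d[0]*np.sin(.134)+d[1]*np.cos(.134)]))(np.array(P[:2])-[.571,-.2386])
for f,n,b in(('w1','wrist',(0,60,200,252)),('top0','top',(165,205,362,382)),('scene0','scene',(225,260,270,300))):
    im=cv2.imread(f'pics/{f}.png')[:,:,::-1].copy(); m=ctrl.camera_model(n)
    h=cv2.cvtColor(im,cv2.COLOR_RGB2HSV).astype(int); H,S,V=h[...,0],h[...,1],h[...,2]
    k=np.zeros(H.shape,bool); k[b[0]:b[1],b[2]:b[3]]=1
    o=k&(H>4)&(H<28)&(S>140)&(V>130)
    for c,a,l in blobs(o,8):
        q=np.argwhere(l)[:,::-1]; P=onz(m,*c,.066); print(n,c,a,q.min(0),q.max(0),P,'box rel pin',R(P))
delta=__import__('h').delta; delta([.571,-.2386,.16],.134)
E
```

```text
wrist [231.7771  10.006 ] 332 [219   3] [244  18] [ 0.617  -0.1308  0.066 ] box rel pin [0.0599 0.1007]
wrist [233.1597  34.5278] 288 [221  29] [245  41] [ 0.5923 -0.1339  0.066 ] box rel pin [0.0351 0.1009]
top [372.2545 179.8727] 55 [367 177] [377 182] [ 0.6177 -0.13    0.066 ] box rel pin [0.0608 0.1013]
top [373.8113 188.8113] 53 [369 186] [378 191] [ 0.5928 -0.1341  0.066 ] box rel pin [0.0355 0.1007]
scene [284.3506 237.987 ] 154 [277 230] [292 249] [ 0.6077 -0.1333  0.066 ] box rel pin [0.0505 0.0995]
t 1.35 pos [ 0.4493 -0.2474  0.3008] hd 0.1357 w 0.0855 F [-0.7 -0.6 -0.5]
tx,ty,tz,yaw [0.1218 0.0078 0.1408 0.0017]
```

>>> {"fn": "apply_moves", "kwargs": {"series": [1,0.0305,0.002,0.02,0.002,1,0.0305,0.002,0.04,0,1,0.0305,0.002,0.04,0,1,0.0305,0.002,0.04,0,1,0,0,0.02,0,1,0,0,0.02,0,1,0,0,0,0,1,0,0,0,0]}}

```text
time_s: 2.15
ee_pos: [0.5701, -0.2403, 0.1224]
tool_rot: [0.998, 0.065, -0.0, -0.0]
contact_force: [0.4, -0.7, 0.3]
width: 0.0856
gripper_force: 0.0
```

```bash
python3 - <<'E'
from h import *
delta([.571,-.2386,.079],.134)
im,m=cap('wrist')
h=cv2.cvtColor(im,cv2.COLOR_RGB2HSV).astype(int); H,S,V=h[...,0],h[...,1],h[...,2]
r=((H<8)|(H>170))&(S>150)&(V>70); r[:,420:]=0;r[:,:220]=0
for c,a,l in blobs(r,30):
    q=np.argwhere(l)[:,::-1]; print(c,a,q.min(0),q.max(0))
print([np.round(proj(m,[.571,-.2386,z]),1) for z in (.07,.087,.104)])
cv2.imwrite('pics/w2.png',im[:,:,::-1])
E
```

```text
t 2.15 pos [ 0.5701 -0.2403  0.1224] hd 0.1307 w 0.0856 F [ 0.4 -0.7  0.3]
tx,ty,tz,yaw [ 0.0011 -0.0016  0.0434 -0.0033]
[310.60475651 225.00566251] 883 [297 205] [324 244]
[array([312.2, 215.5]), array([312.2, 224.3]), array([312. , 234.7])]
```

View pics/w2.png

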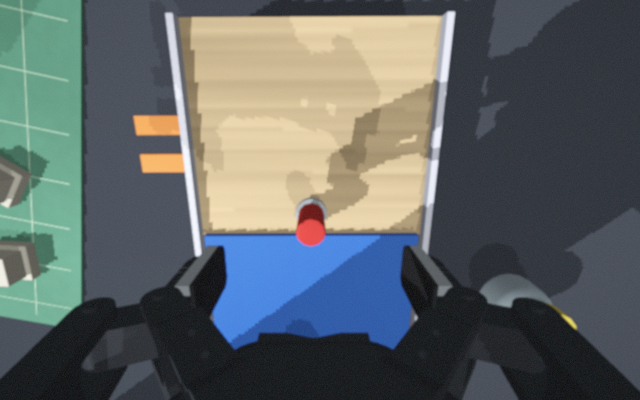

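The pin is centred between the fingers: top disc about (311,231), collar (311,207). Prongs are at (160,125) and (162,163).

```bash
python3 - <<'E'
from h import *
np.set_printoptions(precision=4,suppress=True)
im=cv2.imread('pics/w2.png')[:,:,::-1].copy(); m=ctrl.camera_model('wrist')
h=cv2.cvtColor(im,cv2.COLOR_RGB2HSV).astype(int); H,S,V=h[...,0],h[...,1],h[...,2]
k=np.zeros(H.shape,bool); k[100:190,125:184]=1
o=k&(H>4)&(H<22)&(S>120)&(V>130)
for c,a,l in blobs(o,30):
    q=np.argwhere(l)[:,::-1]; print(c,a,q.min(0),q.max(0),onz(m,*c,.066))
# bright red disc
r=((H<8)|(H>170))&(S>150)&(V>150); r[:,420:]=0;r[:,:220]=0
for c,a,l in blobs(r,30):
    q=np.argwhere(l)[:,::-1]; print(c,a,q.min(0),q.max(0),onz(m,*c,.104))
b=(H>100)&(H<125)&(S>120)&(V>90)
for c in (230,280,350,400): r_=np.where(b[:,c])[0].min(); print(c,r_,onz(m,c,r_,.072))
E
```

```text
[155.9637 124.5878] 854 [133 115] [178 134] [ 0.6195 -0.1285  0.066 ]
[161.403 162.147] 789 [140 153] [183 172] [ 0.5948 -0.1318  0.066 ]
[310.4122 231.2261] 575 [297 219] [324 244] [ 0.5734 -0.2375  0.104 ]
230 234 [ 0.5507 -0.1825  0.072 ]
280 234 [ 0.5554 -0.2177  0.072 ]
350 234 [ 0.5618 -0.267   0.072 ]
400 234 [ 0.5665 -0.3023  0.072 ]
```

>>> {"fn": "apply_moves", "kwargs": {"series": [1,0.002,-0.001,0.022,-0.003,1,0,0,0.0214,0,1,0,0,0,0,-1,0,0,0,0,-1,0,0,0,0,-1,0,0,0,0,-1,0,0,0,0,-1,0,0,0,0], "grip_force": 40}}

```text
time_s: 3.0
ee_pos: [0.5732, -0.2382, 0.0795]
tool_rot: [0.998, 0.067, 0.0, 0.0]
contact_force: [-0.9, 1.1, 4.9]
width: 0.0167
gripper_force: 38.9
```

>>> {"fn": "apply_moves", "kwargs": {"series": [-1,0,0,-0.01,0,-1,0,0,-0.02,0,-1,0,0,-0.025,0,-1,0,0,-0.02,0,-1,0.008,-0.017,0,0,-1,0.016,-0.034,0,0,-1,0.016,-0.034,0,0,-1,0.008,-0.016,0,0,-1,0,0,0,0,-1,0,0,0,0]}}

```text
time_s: 4.0
ee_pos: [0.6068, -0.1318, 0.1539]
tool_rot: [0.998, 0.068, -0.0, 0.0]
contact_force: [-0.8, -0.9, -0.6]
width: 0.0168
gripper_force: 39.1
```

```bash
python3 - <<'E'
from h import *
np.set_printoptions(precision=4,suppress=True)
delta([.5732+.048*.991-.101*.1336,-.2382+.048*.1336+.101*.991,.0795],.134)
im,m=cap('wrist','w3.png')
E
```

```text
t 4.0 pos [ 0.6068 -0.1318  0.1539] hd 0.1357 w 0.0168 F [-0.8 -0.9 -0.6]
tx,ty,tz,yaw [ 0.0005 -0.      0.0744  0.0017]
```

View pics/w3.png

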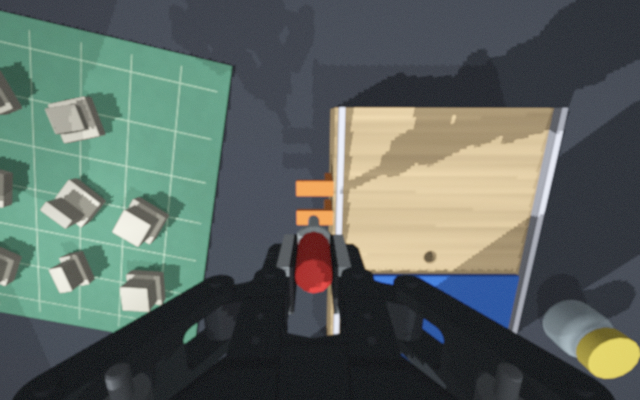

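The pin hangs out of the bore (bore at (430,257)), lined up with the prongs at (314,188) and (314,217). Lowering it.

>>> {"fn": "apply_moves", "kwargs": {"series": [-1,0.0005,0,0.02,0.002,-1,0,0,0.015,0,-1,0,0,0.01,0,-1,0,0,0.01,0,-1,0,0,0,0,-1,0,0,0,0]}}

```text
time_s: 4.65
ee_pos: [0.6073, -0.1319, 0.0989]
tool_rot: [0.998, 0.066, 0.0, -0.0]
contact_force: [0.2, 0.0, 0.1]
width: 0.0161
gripper_force: 39.1
```

```bash
python3 - <<'E'
from h import *
np.set_printoptions(precision=4,suppress=True)
delta([.6067,-.1317,.0795],.134)
im,m=cap('wrist','w4.png')
cv2.imwrite('pics/w4c.png',cv2.resize(im[120:320,220:420],None,fx=3,fy=3)[:,:,::-1])
E
```

```text
t 4.65 pos [ 0.6073 -0.1319  0.0989] hd 0.1324 w 0.0161 F [0.2 0.  0.1]
tx,ty,tz,yaw [-0.0006 -0.0003  0.0194 -0.0016]
```

View pics/w4c.png

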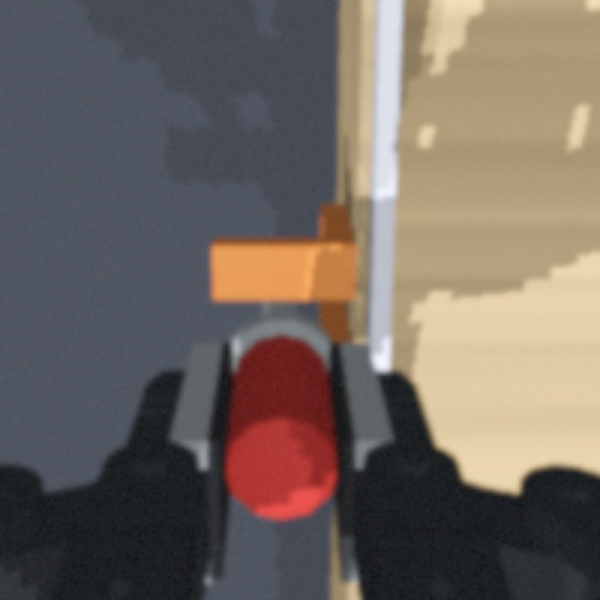

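The shank is in the notch behind the far prong (crop (285,310)) with no contact force. Lowering to the collar.

>>> {"fn": "apply_moves", "kwargs": {"series": [-1,0,0,0.008,0,-1,0,0,0.007,0,-1,0,0,0.004,0,-1,0,0,0,0,-1,0,0,0,0]}}

```text
time_s: 5.2
ee_pos: [0.6072, -0.1314, 0.0795]
tool_rot: [0.998, 0.066, -0.0, -0.0]
contact_force: [-0.1, -0.0, -0.5]
width: 0.0166
gripper_force: 39.1
```

>>> {"fn": "apply_moves", "kwargs": {"series": [-1,0,0,0.001,0,-1,0,0,0,0,0,0,0,0,0,0,0,0,0,0,0,0,0,0,0,0,0,0,-0.02,0,0,0,0,-0.04,0,0,0,0,-0.04,0,0,-0.04,0.0,0,0,0,0,0,0,0]}}

```text
time_s: 6.2
ee_pos: [0.5644, -0.137, 0.1797]
tool_rot: [0.998, 0.066, -0.001, -0.0]
contact_force: [-0.3, 0.4, -0.5]
width: 0.0429
gripper_force: 0.0
```

```bash
python3 - <<'E'
from h import *
np.set_printoptions(precision=4,suppress=True)
# knob is at w1: (.4554,-.2537) + ~.0015
delta([.457,-.2537,.2],.134)
im,m=cap('wrist','w5.png')
h=cv2.cvtColor(im,cv2.COLOR_RGB2HSV).astype(int); H,S,V=h[...,0],h[...,1],h[...,2]
r=((H<8)|(H>170))&(S>150)&(V>70)
for c,a,l in blobs(r,60):
    q=np.argwhere(l)[:,::-1]; print(c,a,q.min(0),q.max(0))
print([np.round(proj(m,[.6067,-.1317,z]),1) for z in (.07,.087,.104)])
E
```

```text
t 6.2 pos [ 0.5644 -0.137   0.1797] hd 0.1321 w 0.0429 F [-0.3  0.4 -0.5]
tx,ty,tz,yaw [-0.1218  0.1015 -0.0203 -0.0019]
[313.5566 150.7687] 415 [302 139] [325 162]
[array([314.7, 146.8]), array([314.8, 149.1]), array([314.9, 151.8])]
```

View pics/w5.png

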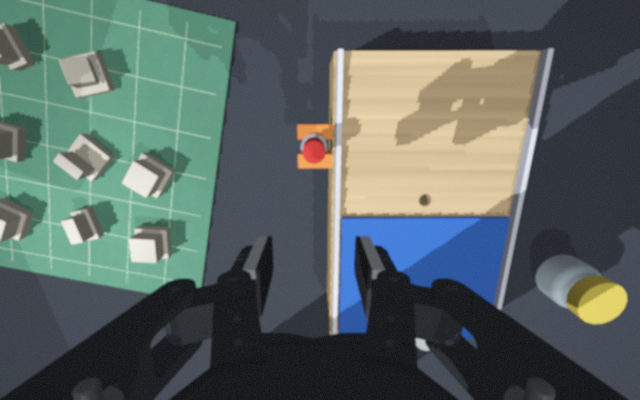

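The pin is parked: grip at (314,151), collar on both prongs. Going to the knob.

>>> {"fn": "apply_moves", "kwargs": {"series": [0.3,-0.0305,0.0254,0,0,0.3,-0.0305,0.0254,0,0,0.3,-0.0305,0.0254,0,0,0.3,-0.0305,0.0254,0,0,0.3,0,0,0.03,0,0.3,0,0,0.04,0,0.3,0,0,0.02,0,0.3,0,0,0.009,0,0.3,0,0,0,0]}}

```text
time_s: 7.15
ee_pos: [0.4598, -0.2534, 0.0785]
tool_rot: [0.998, 0.066, -0.001, -0.001]
contact_force: [-0.3, 0.4, -0.4]
width: 0.0554
gripper_force: 0.0
```

>>> {"fn": "apply_moves", "kwargs": {"series": [-1,0,0,0,0,-1,0,0,0,0,-1,0,0,0,0,-1,0,0,0,0,-1,0,0,0,0], "grip_force": 30}}

```text
time_s: 7.65
ee_pos: [0.461, -0.2533, 0.081]
tool_rot: [0.998, 0.067, 0.001, -0.0]
contact_force: [0.3, 5.4, 6.0]
width: 0.0231
gripper_force: 29.7
```

>>> {"fn": "apply_moves", "kwargs": {"series": [-1,0.01,0,0,0,-1,0.015,0,0,0,-1,0.015,0,0,0,-1,0.015,0,0,0,-1,0.015,0,0,0,-1,0.015,0,0,0,-1,0.015,0,0,0,-1,0.012,0,0,0,-1,0.006,0,0,0,-1,0,0,0,0]}}

```text
time_s: 8.65
ee_pos: [0.5779, -0.2376, 0.081]
tool_rot: [0.998, 0.067, 0.001, -0.0]
contact_force: [-0.8, 5.1, 6.4]
width: 0.0228
gripper_force: 29.7
```

>>> {"fn": "apply_moves", "kwargs": {"series": [0.3,0,0,0,0,0.3,0,0,0,0,0.3,0,0,0,0,0.3,0,0,-0.04,0,0.3,0,0,-0.04,0,0.3,0,0,-0.04,0,1,-0.002,-0.04,-0.02,0,1,-0.002,-0.044,-0.02,0,1,-0.002,-0.044,-0.02,0]}}

```text
time_s: 9.55
ee_pos: [0.5537, -0.1112, 0.2606]
tool_rot: [0.998, 0.066, 0.0, 0.0]
contact_force: [0.9, 0.6, 0.1]
width: 0.0853
gripper_force: 0.0
```

>>> {"fn": "apply_moves", "kwargs": {"series": [1,-0.003,-0.045,-0.01,0,1,-0.003,-0.045,-0.01,0,1,-0.003,-0.045,-0.01,0,1,-0.003,-0.045,-0.01,0,1,-0.003,-0.045,-0.01,0,1,-0.003,-0.045,-0.01,0,1,0,0,0,0.11,1,0,0,0,0.11,1,0,0,0,0,1,0,0,0,0]}}

```text
time_s: 10.55
ee_pos: [0.5121, 0.0535, 0.3206]
tool_rot: [0.999, 0.028, -0.007, -0.04]
contact_force: [-0.2, -0.7, -0.2]
width: 0.0853
gripper_force: 0.0
```

```bash
python3 - <<'E'
from h import *
np.set_printoptions(precision=4,suppress=True)
st()
im,m=cap('wrist','w6.png'); top,mt=cap('top','top1.png')
b=colors(top)['blue']; print([(c,a) for c,a,l in blobs(b,50)])
h=cv2.cvtColor(top,cv2.COLOR_RGB2HSV).astype(int); H,S,V=h[...,0],h[...,1],h[...,2]
b=(H>100)&(H<125)&(S>150)&(V>90)
for c,a,l in blobs(b,100): q=np.argwhere(l)[:,::-1];print(c,a,q.min(0),q.max(0),onz(mt,*c,.072))
P=[.4959+.118*.991,-.2481+.118*.1336,.072]; print('expected open cover centre px',proj(mt,P))
E
```

```text
t 10.55 pos [0.5121 0.0535 0.3206] hd 0.0569 w 0.0853 F [-0.2 -0.7 -0.2]
[(array([417.1395, 167.3869]), np.int32(473))]
[409.7936 182.2173] 2306 [381 157] [440 209] [ 0.6099 -0.2322  0.072 ]
expected open cover centre px (np.float64(409.8141119260119), np.float64(181.15969948824255))
```

View pics/w6.png

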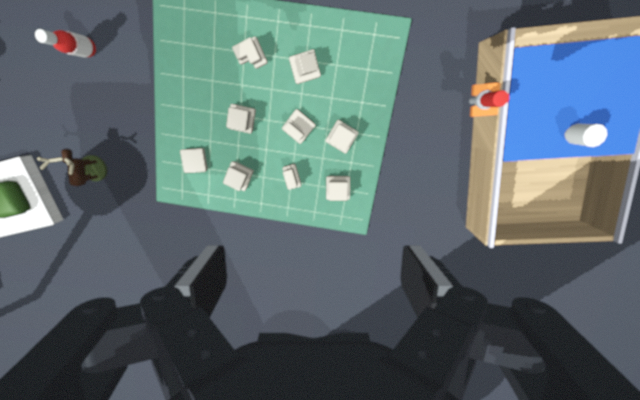

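Cover is fully open (blue centre (410,182) in the top view against (410,181) expected), and the pin is still parked. The arm fell short and is tilted, so I'm checking the joints.

```bash
python3 - <<'E'
from h import *
np.set_printoptions(precision=4,suppress=True)
s,hd=st(); print(s['q'],s['joint_vel'],s['tool_rot'])
im=cv2.imread('pics/w6.png')[:,:,::-1]
c=cv2.resize(im[0:220,150:415],None,fx=2.9,fy=2.7,interpolation=cv2.INTER_CUBIC); cv2.imwrite('pics/w6c.png',c[:,:,::-1])
E
```

```text
t 10.65 pos [0.512  0.0544 0.3206] hd 0.0586 w 0.0855 F [ 0.4 -0.2  0.9]
[0.058  0.2159 0.1804 1.5469 0.0804 3.1406] [ 0.0105  0.0006  0.0011 -0.001   0.     -0.0014] [ 0.9987  0.0293 -0.0069 -0.04  ]
```

>>> {"fn": "apply_moves", "kwargs": {"series": [1,0,-0.02,0.02,0,1,0,0,0,0]}}

```text
time_s: 10.85
ee_pos: [0.5105, 0.066, 0.3007]
tool_rot: [0.998, 0.038, -0.009, -0.044]
contact_force: [0.8, 0.2, -0.4]
width: 0.0856
gripper_force: 0.0
```

```bash
python3 - <<'E'
from h import *
np.set_printoptions(precision=4,suppress=True)
s,hd=st(); print(s['q'],s['joint_vel'],s['tool_rot'])
E
```

```text
t 10.85 pos [0.5105 0.066  0.3007] hd 0.0757 w 0.0856 F [ 0.8  0.2 -0.4]
[0.0753 0.2174 0.1317 1.4994 0.0895 3.1406] [-0.01   -0.0068  0.0471  0.0479 -0.0142 -0.0003] [ 0.9983  0.0378 -0.0088 -0.0444]
```

View pics/w6c.png

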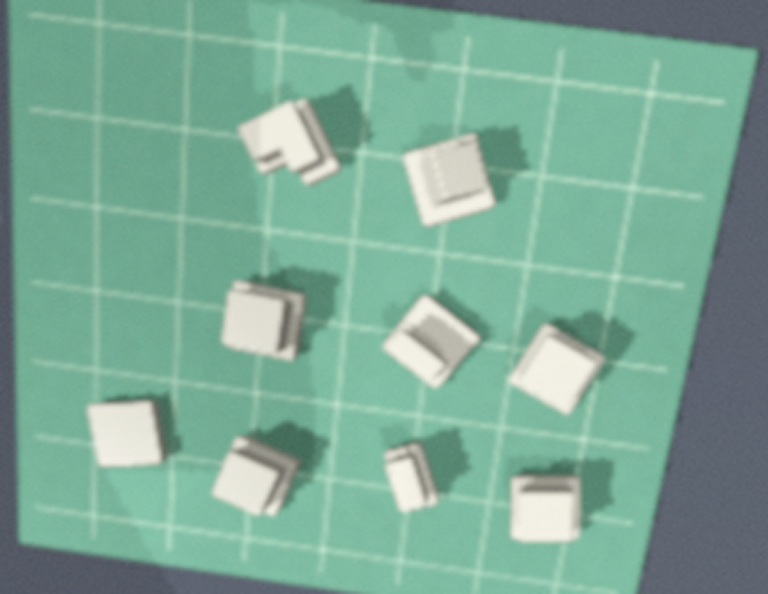

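The last joint is at its limit (heading must stay ≥ q1), so I'll work at larger headings. The zoomed crop confirms: chipped (290,140), leaning (450,180), half (432,340), flat (125,432), narrow (410,477). The other four cast full-height shadows, so they are sound, and short is absent.

>>> {"fn": "apply_moves", "kwargs": {"series": [1,0,0,0,-0.14,1,0,0,0,-0.14,1,0,0,0,-0.14,1,0,0,0,-0.14,1,0,0,0,-0.14,1,0,0,0,0,1,0,0,0,0]}}

```text
time_s: 11.55
ee_pos: [0.5114, 0.0652, 0.3026]
tool_rot: [0.926, 0.375, 0.008, -0.044]
contact_force: [1.0, -0.1, 0.7]
width: 0.0854
gripper_force: 0.0
```

```bash
cat >> h.py <<'E'
def plinths(im,m,zc=.013,hullmask=None):
    h=cv2.cvtColor(im,cv2.COLOR_RGB2HSV).astype(int); H,S,V=h[...,0],h[...,1],h[...,2]
    g=((H>60)&(H<95)&(S>60)).astype(np.uint8)
    n,l,s_,c_=cv2.connectedComponentsWithStats(cv2.morphologyEx(g,cv2.MORPH_CLOSE,np.ones((5,5))))
    if n<2: return []
    k=l==1+np.argmax(s_[1:,4]); cs,_=cv2.findContours(k.astype(np.uint8),cv2.RETR_EXTERNAL,cv2.CHAIN_APPROX_NONE)
    mk=np.zeros(k.shape,np.uint8); cv2.drawContours(mk,[cv2.convexHull(max(cs,key=len))],-1,1,-1)
    mk=cv2.erode(mk,np.ones((3,3)))
    p=(mk>0)&(S<60)&(V>60)
    p=cv2.morphologyEx(p.astype(np.uint8),cv2.MORPH_OPEN,np.ones((3,3)))
    out=[]
    for c,a,l in blobs(p,40):
        cs,_=cv2.findContours(l.astype(np.uint8),cv2.RETR_EXTERNAL,cv2.CHAIN_APPROX_NONE)
        w=np.array([onz(m,*q,zc)[:2] for q in max(cs,key=len)[:,0]])
        (cx,cy),(a1,b1),an=cv2.minAreaRect((w*1000).astype(np.float32))
        print('px',np.round(c),'area',a,'c mm',round(cx,1),round(cy,1),'size',round(a1),round(b1),'ang rad',round(np.radians(an),3))
        out.append((cx,cy))
    return out
E
python3 - <<'E'
from h import *
np.set_printoptions(precision=4,suppress=True)
s,hd=st(); print(s['q'],s['tool_rot'])
# pose of w6 camera: rebuild from current wrist pose relation
from scipy.spatial.transform import Rotation as R
T=np.eye(4);T[:3,:3]=R.from_quat(s['tool_rot']).as_matrix();T[:3,3]=s['ee_pos']
m=ctrl.camera_model('wrist'); X=np.linalg.inv(T)@np.array(m['pose']); np.save('X.npy',X)
T2=np.eye(4);T2[:3,:3]=R.from_quat([.9987,.0293,-.0069,-.04]).as_matrix();T2[:3,3]=[.5120,.0540,.3206]
m['pose']=T2@X
plinths(cv2.imread('pics/w6.png')[:,:,::-1].copy(),m)
print('top'); plinths(cv2.imread('pics/top1.png')[:,:,::-1].copy(),ctrl.camera_model('top'))
E
```

```text
t 11.55 pos [0.5114 0.0652 0.3026] hd 0.7702 w 0.0854 F [ 1.  -0.1  0.7]
[0.0738 0.2165 0.1354 1.5012 0.089  2.4447] [ 0.9258  0.3753  0.0082 -0.0441]
px [250.  52.] area 762 c mm 652.0 178.5 size 42 40 ang rad 0.505
px [304.  66.] area 831 c mm 640.1 99.5 size 40 40 ang rad 0.34
px [240. 118.] area 733 c mm 563.7 193.0 size 43 39 ang rad 1.423
px [298. 126.] area 708 c mm 557.5 105.1 size 40 40 ang rad 0.935
px [341. 136.] area 713 c mm 546.5 39.7 size 40 41 ang rad 1.092
px [193. 160.] area 642 c mm 494.1 270.1 size 40 43 ang rad 0.096
px [238. 176.] area 659 c mm 473.3 198.8 size 41 45 ang rad 1.168
px [291. 177.] area 387 c mm 480.0 112.8 size 40 26 ang rad 0.342
px [338. 188.] area 651 c mm 467.0 38.5 size 42 39 ang rad 0.076
top
```

The commanded pose has kept a 5° tilt, caused by pressing on the q6 upper limit. Pressing on the opposite limit should undo it, and there is plenty of time, so I'm turning there.

>>> {"fn": "apply_moves", "kwargs": {"series": [1,0,0,0,-0.149,1,0,0,0,-0.149,1,0,0,0,-0.149,1,0,0,0,-0.149,1,0,0,0,-0.149,1,0,0,0,-0.149,1,0,0,0,-0.149,1,0,0,0,-0.149,1,0,0,0,-0.149,1,0,0,0,-0.149]}}

```text
time_s: 12.55
ee_pos: [0.5113, 0.0651, 0.3024]
tool_rot: [0.423, 0.905, 0.036, -0.027]
contact_force: [0.5, -0.3, -0.4]
width: 0.0851
gripper_force: 0.0
```

>>> {"fn": "apply_moves", "kwargs": {"series": [1,0,0,0,-0.149,1,0,0,0,-0.149,1,0,0,0,-0.149,1,0,0,0,-0.149,1,0,0,0,-0.149,1,0,0,0,-0.149,1,0,0,0,-0.149,1,0,0,0,-0.149,1,0,0,0,-0.149,1,0,0,0,-0.149]}}

```text
time_s: 13.55
ee_pos: [0.5113, 0.0651, 0.3024]
tool_rot: [-0.302, 0.952, 0.045, 0.005]
contact_force: [0.9, 0.2, -0.5]
width: 0.0851
gripper_force: 0.0
```

>>> {"fn": "apply_moves", "kwargs": {"series": [1,0,0,0,-0.149,1,0,0,0,-0.149,1,0,0,0,-0.149,1,0,0,0,-0.149,1,0,0,0,-0.149,1,0,0,0,-0.149,1,0,0,0,-0.149,1,0,0,0,-0.149,1,0,0,0,-0.149,1,0,0,0,-0.149]}}

```text
time_s: 14.55
ee_pos: [0.5113, 0.065, 0.3024]
tool_rot: [0.868, -0.495, -0.03, -0.034]
contact_force: [0.1, -0.1, 1.1]
width: 0.0855
gripper_force: 0.0
```

>>> {"fn": "apply_moves", "kwargs": {"series": [1,0,0,0,-0.149,1,0,0,0,-0.149,1,0,0,0,-0.149,1,0,0,0,-0.149,1,0,0,0,-0.149,1,0,0,0,-0.149,1,0,0,0,-0.149,1,0,0,0,-0.1,1,0,0,0,0,1,0,0,0,0]}}

```text
time_s: 15.55
ee_pos: [0.5105, 0.0732, 0.3024]
tool_rot: [0.998, 0.045, -0.006, -0.041]
contact_force: [-0.3, -0.9, -0.2]
width: 0.0852
gripper_force: 0.0
```

```bash
cat >> h.py <<'E'
def tilt():
    from scipy.spatial.transform import Rotation as R
    s,hd=st(); z=R.from_quat(s['tool_rot']).as_matrix()[:,2]; print('q',np.round(s['q'],3),'tool z',np.round(z,3)); return s
E
python3 -c "from h import *;tilt()"
```

```text
t 15.55 pos [0.5105 0.0732 0.3024] hd 0.0894 w 0.0852 F [-0.3 -0.9 -0.2]
q [ 0.093  0.215  0.133  1.498  0.083 -3.138] tool z [-0.017  0.082 -0.997]
```

>>> {"fn": "apply_moves", "kwargs": {"series": [1,0,0.04,0,-0.04,1,0,0.04,0,-0.04,1,0,0.04,0,-0.04,1,0,0.04,0,-0.04,1,0,0,0,0,1,0,0,0,0]}}

```text
time_s: 16.15
ee_pos: [0.5144, 0.0345, 0.2948]
tool_rot: [0.999, 0.038, -0.002, 0.008]
contact_force: [-0.5, -0.6, -0.2]
width: 0.0855
gripper_force: 0.0
```

```bash
python3 -c "from h import *;tilt()"
```

```text
t 16.15 pos [0.5144 0.0345 0.2948] hd 0.075 w 0.0855 F [-0.5 -0.6 -0.2]
q [ 0.076  0.212  0.113  1.476 -0.015 -3.141] tool z [-0.003 -0.015 -1.   ]
```

The tilt is down to under 1°. I'm turning back to mid-range (heading about 0.342+π), which suits the first pick.

>>> {"fn": "apply_moves", "kwargs": {"series": [1,0,0,0,0.1435,1,0,0,0,0.1435,1,0,0,0,0.1435,1,0,0,0,0.1435,1,0,0,0,0.1435,1,0,0,0,0.1435,1,0,0,0,0.1435,1,0,0,0,0.1435,1,0,0,0,0.1435,1,0,0,0,0.1435]}}

```text
time_s: 17.15
ee_pos: [0.5144, 0.0348, 0.2949]
tool_rot: [0.776, -0.631, 0.004, 0.007]
contact_force: [-0.5, -0.5, -0.2]
width: 0.0856
gripper_force: 0.0
```

>>> {"fn": "apply_moves", "kwargs": {"series": [0.2,0,0,0,0.1435,0.2,0,0,0,0.1435,0.2,0,0,0,0.1435,0.2,0,0,0,0.1435,0.2,0,0,0,0.1435,0.2,0,0,0,0.1435,0.2,0,0,0,0.1435,0.2,0,0,0,0.1435,0.2,0,0,0,0.1435,0.2,0,0,0,0.1435]}}

```text
time_s: 18.15
ee_pos: [0.5144, 0.0348, 0.2949]
tool_rot: [-0.17, 0.985, -0.007, -0.003]
contact_force: [-0.5, -0.2, -0.1]
width: 0.0512
gripper_force: 0.0
```

```bash
cat >> h.py <<'E'
def delta(P,h=None):
    "tool-frame shift (full rotation) to bring TCP to P, and yaw to heading h (mod pi)"
    from scipy.spatial.transform import Rotation as R
    s,hd=st(); d=R.from_quat(s['tool_rot']).as_matrix().T@(np.array(P)-s['ee_pos'])
    y=0 if h is None else (hd-h+np.pi/2)%np.pi-np.pi/2
    print('q6',round(s['q'][5],2),'tx,ty,tz,yaw',np.round([*d,y],4))
E
python3 - <<'E'
from h import *
tilt(); im,m=cap('wrist','w7.png'); plinths(im,m)
delta([.481,.113,.15],.342)
E
```

```text
t 18.15 pos [0.5144 0.0348 0.2949] hd 3.4828 w 0.0512 F [-0.5 -0.2 -0.1]
q [ 0.077  0.212  0.113  1.476 -0.015 -0.265] tool z [-0.002 -0.015 -1.   ]
px [329. 134.] area 779 c mm 466.8 38.6 size 39 40 ang rad 0.06
px [374. 160.] area 461 c mm 480.4 112.7 size 39 25 ang rad 0.312
px [430. 178.] area 837 c mm 476.5 199.6 size 46 41 ang rad 1.176
px [311. 185.] area 708 c mm 546.0 38.7 size 40 41 ang rad 1.06
px [349. 207.] area 701 c mm 558.3 104.6 size 43 40 ang rad 0.922
px [467. 206.] area 773 c mm 497.0 269.6 size 43 43 ang rad 0.094
px [401. 230.] area 747 c mm 565.7 192.9 size 46 43 ang rad 1.405
px [249. 247.] area 251 c mm 671.1 -20.2 size 20 41 ang rad 1.439
px [383. 258.] area 614 c mm 616.6 188.2 size 84 31 ang rad 0.686
px [326. 252.] area 656 c mm 641.6 97.3 size 45 40 ang rad 0.347
px [361. 276.] area 240 c mm 661.7 165.1 size 51 16 ang rad 0.555
px [409. 281.] area 41 c mm 641.9 241.0 size 7 13 ang rad 0.35
t 18.2 pos [0.5144 0.0348 0.2949] hd 3.4741 w 0.0512 F [-0.4  0.7 -0.4]
q6 -0.26 tx,ty,tz,yaw [ 0.005   0.0868  0.1437 -0.0095]
```

View pics/w7.png

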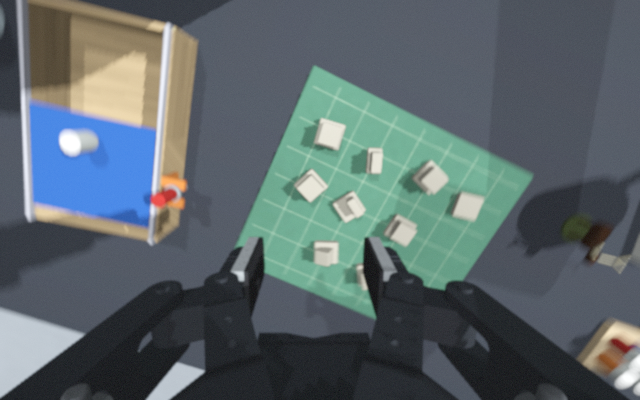

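The wrist view agrees with the earlier positions within 3 mm: narrow at (374,160), half (349,207), flat (467,206). Picking the narrow one.

>>> {"fn": "apply_moves", "kwargs": {"series": [0.2,0.0015,0.0295,0.04,-0.01,0.2,0.0015,0.0295,0.04,0,0.2,0.0015,0.0295,0.04,0,0.2,0,0,0.05,0,0.2,0,0,0.045,0,0.2,0,0,0.04,0,0.2,0,0,0.02,0,0.2,0,0,0.013,0,0.2,0,0,0,0,0.2,0,0,0,0], "grip_force": 30}}

```text
time_s: 19.2
ee_pos: [0.4789, 0.1117, 0.006]
tool_rot: [-0.178, 0.984, -0.007, -0.003]
contact_force: [0.2, -0.5, -0.2]
width: 0.051
gripper_force: 0.0
```

>>> {"fn": "apply_moves", "kwargs": {"series": [-1,0,0,0,0,-1,0,0,0,0,-1,0,0,0,0,-1,0,0,0,0,-1,0,0,0,0]}}

```text
time_s: 19.7
ee_pos: [0.4794, 0.1117, 0.0067]
tool_rot: [-0.178, 0.984, -0.007, -0.002]
contact_force: [-1.0, -0.3, 5.6]
width: 0.0187
gripper_force: 30.5
```

```bash
python3 - <<'E'
from h import *
delta([.49,-.249,.15],.134)
E
```

```text
t 19.7 pos [0.4794 0.1117 0.0067] hd 3.4989 w 0.0187 F [-1.  -0.3  5.6]
q6 -0.12 tx,ty,tz,yaw [ 0.1171 -0.3436 -0.1378  0.2233]
```

>>> {"fn": "apply_moves", "kwargs": {"series": [-1,0,0,-0.05,0,-1,0,0,-0.05,0,-1,0.0165,-0.037,-0.005,0,-1,0.0165,-0.037,-0.005,0,-1,0.0165,-0.037,-0.005,0,-1,0.0165,-0.037,-0.005,0,-1,0.0165,-0.037,-0.005,0,-1,0.0165,-0.037,-0.005,0,-1,0.0165,-0.037,-0.005,0,-1,0.0165,-0.037,-0.005,0]}}

```text
time_s: 20.7
ee_pos: [0.4586, -0.2114, 0.1517]
tool_rot: [-0.178, 0.984, -0.008, -0.002]
contact_force: [0.2, 0.9, -1.6]
width: 0.0191
gripper_force: 30.0
```

>>> {"fn": "apply_moves", "kwargs": {"series": [-1,0,0,0,0.11,-1,0,0,0.03,0.11,-1,0,0,0.03,0,-1,0,0,0,0,-1,0,0,0,0]}}

```text
time_s: 21.2
ee_pos: [0.4586, -0.2105, 0.0914]
tool_rot: [-0.069, 0.998, -0.008, -0.002]
contact_force: [0.5, 0.1, 0.1]
width: 0.0188
gripper_force: 29.9
```

```bash
python3 - <<'E'
from h import *
delta([.46,-.213,.075],.134)
im,m=cap('wrist','w8.png')
top,mt=cap('top'); plinths(top,mt,.02)
E
```

```text
t 21.2 pos [ 0.4586 -0.2105  0.0914] hd 3.2792 w 0.0188 F [0.5 0.1 0.1]
q6 -0.56 tx,ty,tz,yaw [-0.0011 -0.0024  0.0164  0.0036]
px [266. 170.] area 160 c mm 649.9 175.4 size 41 41 ang rad 0.469
px [292. 175.] area 185 c mm 637.7 96.9 size 40 40 ang rad 0.324
px [261. 201.] area 184 c mm 561.4 189.2 size 41 38 ang rad 1.566
px [291. 203.] area 188 c mm 556.1 102.8 size 40 41 ang rad 0.95
px [313. 207.] area 191 c mm 545.1 37.9 size 40 39 ang rad 1.105
px [234. 225.] area 199 c mm 493.2 267.6 size 41 41 ang rad 0.013
px [258. 232.] area 187 c mm 473.3 196.1 size 40 40 ang rad 1.215
px [313. 235.] area 187 c mm 465.3 35.9 size 38 37 ang rad 1.57
```

View pics/w8.png

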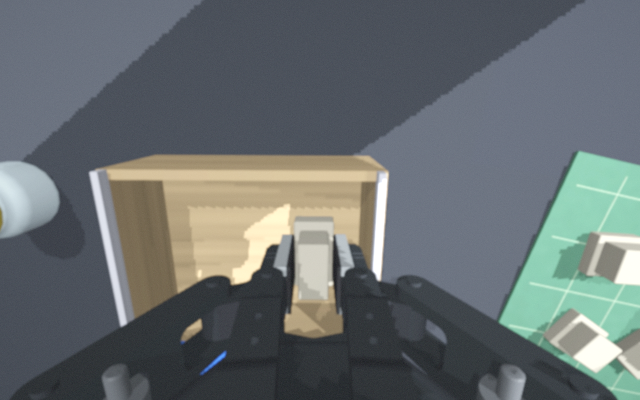

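The narrow plinth hangs over the bin at (314,255), and the top view gives consistent positions for the other eight. Dropping it and returning for the half.

>>> {"fn": "apply_moves", "kwargs": {"series": [-1,0,0,0.012,0,-1,0,0,0,0,-0.2,0,0,0,0,-0.2,0,0,0,0,-0.2,0,0,0,0,-0.2,0,0,-0.04,0,-0.2,0,0,-0.04,0]}}

```text
time_s: 22.0
ee_pos: [0.4581, -0.2092, 0.1591]
tool_rot: [-0.068, 0.998, -0.007, -0.003]
contact_force: [0.7, -1.2, 0.1]
width: 0.034
gripper_force: 0.0
```

```bash
python3 - <<'E'
from h import *
im,m=cap('wrist'); 
h=cv2.cvtColor(im,cv2.COLOR_RGB2HSV)
cv2.imwrite('pics/w9.png',im[:,:,::-1])
delta([.557,.104,.15],.935)
delta([.557,.104,.007],.935)
E
```

```text
t 22.05 pos [ 0.461  -0.2104  0.166 ] hd 3.2786 w 0.0344 F [ 2.1 -0.5  5.4]
q6 -0.56 tx,ty,tz,yaw [-0.138   0.2986  0.0105 -0.798 ]
t 22.05 pos [ 0.461  -0.2104  0.166 ] hd 3.2786 w 0.0344 F [ 2.1 -0.5  5.4]
q6 -0.56 tx,ty,tz,yaw [-0.1378  0.3014  0.1535 -0.798 ]
```

>>> {"fn": "apply_moves", "kwargs": {"series": [0.3,-0.0172,0.0375,0,0,0.3,-0.0172,0.0375,0,0,0.3,-0.0172,0.0375,0,0,0.3,-0.0172,0.0375,0,0,0.3,-0.0172,0.0375,0,0,0.3,-0.0172,0.0375,0,0,0.3,-0.0172,0.0375,0,0,0.3,-0.0172,0.0375,0,0,0.3,0,0,0,-0.133,0.3,0,0,0,-0.133]}}

```text
time_s: 23.05
ee_pos: [0.5545, 0.108, 0.1534]
tool_rot: [-0.204, 0.979, -0.007, -0.003]
contact_force: [-0.7, 0.3, -0.6]
width: 0.0555
gripper_force: 0.0
```

>>> {"fn": "apply_moves", "kwargs": {"series": [0.3,0,0,0,-0.133,0.3,0,0,0,-0.133,0.3,0,0,0,-0.133,0.3,0,0,0,-0.133,0.3,0,0,0,0]}}

```text
time_s: 23.55
ee_pos: [0.5543, 0.1064, 0.1537]
tool_rot: [-0.452, 0.892, -0.006, -0.005]
contact_force: [-0.6, -0.0, -0.1]
width: 0.0554
gripper_force: 0.0
```

```bash
python3 - <<'E'
from h import *
im,m=cap('wrist','w10.png'); plinths(im,m)
delta([.5575,.1045,.007],.935)
E
```

```text
px [348.  71.] area 1926 c mm 466.7 38.4 size 39 38 ang rad 0.056
px [279. 126.] area 1672 c mm 546.3 39.2 size 38 38 ang rad 1.088
px [311. 188.] area 1461 c mm 557.3 105.2 size 40 37 ang rad 0.918
px [433. 214.] area 1680 c mm 473.9 199.7 size 46 43 ang rad 1.163
px [241. 237.] area 1785 c mm 656.7 106.9 size 83 41 ang rad 0.445
px [353. 257.] area 1258 c mm 564.0 193.9 size 49 38 ang rad 1.382
px [388. 259.] area 549 c mm 535.8 215.5 size 56 17 ang rad 1.306
px [448. 273.] area 1189 c mm 494.7 269.0 size 39 45 ang rad 0.148
px [278. 293.] area 1237 c mm 653.8 178.8 size 53 39 ang rad 0.483
t 23.6 pos [0.5543 0.1064 0.1536] hd 4.0738 w 0.0558 F [-0.7  0.8  0.1]
q6 -0.73 tx,ty,tz,yaw [-0.0024 -0.0026  0.1466 -0.0028]
```

View pics/w10.png

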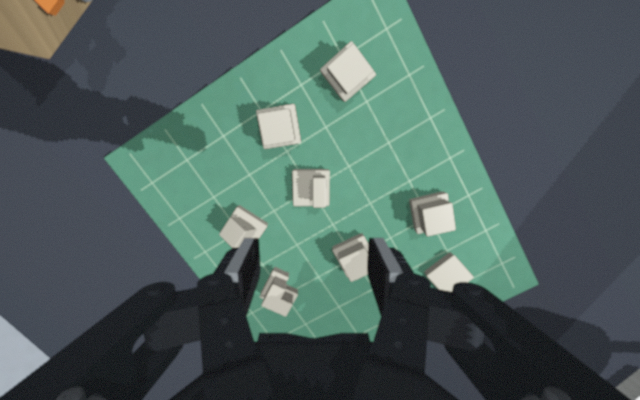

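The half plinth is at (311,188), square to the tool. Descending.

>>> {"fn": "apply_moves", "kwargs": {"series": [0.3,-0.0025,-0.0025,0.04,0,0.3,0,0,0.045,0,0.3,0,0,0.035,0,0.3,0,0,0.018,0,0.3,0,0,0.0085,0,0.3,0,0,0,0,-1,0,0,0,0,-1,0,0,0,0,-1,0,0,0,0,-1,0,0,0,0]}}

```text
time_s: 24.6
ee_pos: [0.5584, 0.1048, 0.0085]
tool_rot: [-0.451, 0.893, -0.007, -0.003]
contact_force: [-0.5, -0.4, 7.2]
width: 0.0345
gripper_force: 30.6
```

>>> {"fn": "apply_moves", "kwargs": {"series": [-1,0,0,0,0,-1,0,0,-0.04,0,-1,0,0,-0.05,0,-1,0,0,-0.05,0]}}

```text
time_s: 25.0
ee_pos: [0.5572, 0.1067, 0.149]
tool_rot: [-0.451, 0.893, -0.006, -0.005]
contact_force: [2.1, 0.8, -0.4]
width: 0.0347
gripper_force: 30.2
```

```bash
python3 - <<'E'
from h import *
c=np.array([.49,-.249]); 
for b in((-.025,.04),(-.025,-.04),(.02,.04),(.02,-.04)): 
    a=.134; print(b,np.round(c+[b[0]*np.cos(a)-b[1]*np.sin(a),b[0]*np.sin(a)+b[1]*np.cos(a)],4))
delta([.4705,-.292,.15],.134)
E
```

```text
(-0.025, 0.04) [ 0.4599 -0.2127]
(-0.025, -0.04) [ 0.4706 -0.292 ]
(0.02, 0.04) [ 0.5045 -0.2067]
(0.02, -0.04) [ 0.5152 -0.286 ]
t 25.0 pos [0.5572 0.1067 0.149 ] hd 4.0763 w 0.0347 F [ 2.1  0.8 -0.4]
q6 -0.74 tx,ty,tz,yaw [ 0.3722 -0.1671  0.0055  0.8007]
```

>>> {"fn": "apply_moves", "kwargs": {"series": [-1,0.0372,-0.0167,0,0,-1,0.0372,-0.0167,0,0,-1,0.0372,-0.0167,0,0,-1,0.0372,-0.0167,0,0,-1,0.0372,-0.0167,0,0,-1,0.0372,-0.0167,0,0,-1,0.0372,-0.0167,0,0,-1,0.0372,-0.0167,0,0,-1,0.0372,-0.0167,0,0,-1,0.0372,-0.0167,0,0]}}

```text
time_s: 26.0
ee_pos: [0.4707, -0.2933, 0.1542]
tool_rot: [-0.451, 0.893, -0.007, -0.004]
contact_force: [0.5, 0.4, -1.1]
width: 0.0343
gripper_force: 30.2
```

>>> {"fn": "apply_moves", "kwargs": {"series": [-1,0,0,0,0.134,-1,0,0,0,0.134,-1,0,0,0,0.134,-1,0,0,0.02,0.134,-1,0,0,0.025,0.134,-1,0,0,0.025,0.134,-1,0,0,0,0,-1,0,0,0,0]}}

```text
time_s: 26.8
ee_pos: [0.471, -0.2927, 0.0842]
tool_rot: [-0.067, 0.998, -0.008, -0.002]
contact_force: [-0.4, 0.9, -0.0]
width: 0.0351
gripper_force: 30.2
```

```bash
python3 - <<'E'
from h import *
delta([.4705,-.292,.075],.134)
top,mt=cap('top','top2.png'); plinths(top,mt,.02)
im,m=cap('wrist','w11.png')
E
```

```text
t 26.8 pos [ 0.471  -0.2927  0.0842] hd 3.2764 w 0.0351 F [-0.4  0.9 -0. ]
q6 -0.68 tx,ty,tz,yaw [0.0004 0.0009 0.0091 0.0008]
px [292. 175.] area 185 c mm 637.7 96.9 size 40 40 ang rad 0.324
px [268. 181.] area 158 c mm 621.4 170.5 size 44 35 ang rad 1.566
px [261. 201.] area 184 c mm 561.4 189.2 size 41 38 ang rad 1.566
px [313. 207.] area 190 c mm 545.7 37.6 size 40 40 ang rad 1.105
px [234. 225.] area 198 c mm 493.2 267.6 size 41 41 ang rad 0.013
px [258. 232.] area 190 c mm 473.3 196.0 size 41 40 ang rad 1.25
px [313. 234.] area 190 c mm 466.7 35.9 size 40 38 ang rad 0.0
```

The chipped plinth was knocked from (650,175) to (621,170), which I'll allow for. Dropping the half, then going for the leaning one.

>>> {"fn": "apply_moves", "kwargs": {"series": [-1,0,0,0.004,0,0.15,0,0,0,0,0.15,0,0,0,0,0.15,0,0,0,0,0.15,0,0,-0.04,0,0.15,0,0,-0.04,0]}}

```text
time_s: 27.5
ee_pos: [0.4704, -0.291, 0.1597]
tool_rot: [-0.066, 0.998, -0.007, -0.003]
contact_force: [1.0, -0.0, 0.3]
width: 0.0494
gripper_force: 0.0
```

```bash
python3 - <<'E'
from h import *
im,m=cap('wrist','w12.png')
delta([.6395,.098,.15],.34)
E
```

```text
t 27.55 pos [ 0.4732 -0.2926  0.167 ] hd 3.2729 w 0.0493 F [ 2.1 -1.6  5.3]
q6 -0.68 tx,ty,tz,yaw [-0.216   0.3658  0.01   -0.2087]
```

View pics/w12.png

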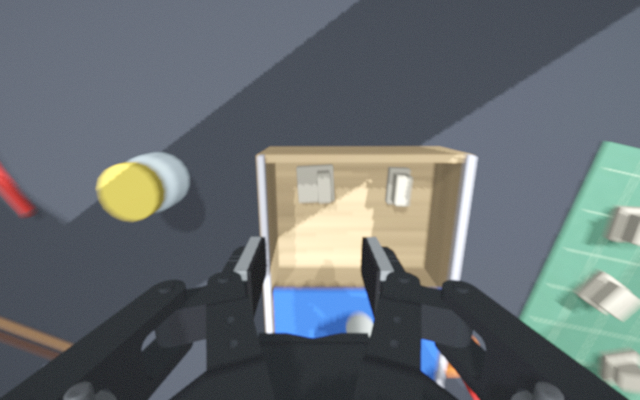

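Both plinths stand in the bin, at (314,185) and (400,187). Going to the leaning one.

>>> {"fn": "apply_moves", "kwargs": {"series": [0.3,-0.0216,0.0366,0,0,0.3,-0.0216,0.0366,0,0,0.3,-0.0216,0.0366,0,0,0.3,-0.0216,0.0366,0,0,0.3,-0.0216,0.0366,0,0,0.3,-0.0216,0.0366,0,0,0.3,-0.0216,0.0366,0,0,0.3,-0.0216,0.0366,0,0,0.3,-0.0216,0.0366,0,0,0.3,-0.0216,0.0366,0,0]}}

```text
time_s: 28.55
ee_pos: [0.6381, 0.1013, 0.1529]
tool_rot: [-0.066, 0.998, -0.008, -0.002]
contact_force: [0.9, -0.5, 0.8]
width: 0.0556
gripper_force: 0.0
```

>>> {"fn": "apply_moves", "kwargs": {"series": [0.3,0,0,0,-0.105,0.3,0,0,0,-0.105,0.3,0,0,0,0,0.3,0,0,0,0]}}

```text
time_s: 28.95
ee_pos: [0.6375, 0.0994, 0.1529]
tool_rot: [-0.168, 0.986, -0.008, -0.003]
contact_force: [-0.8, -0.9, 0.0]
width: 0.0558
gripper_force: 0.0
```

```bash
python3 - <<'E'
from h import *
im,m=cap('wrist','w13.png'); plinths(im,m)
delta([.64,.098,.007],.34)
E
```

```text
px [320.   2.] area 113 c mm 485.7 49.4 size 4 19 ang rad 0.333
px [486.  51.] area 2610 c mm 472.9 199.5 size 42 47 ang rad 1.156
px [285.  71.] area 1966 c mm 546.1 38.8 size 40 39 ang rad 1.091
px [543. 103.] area 2070 c mm 494.7 269.1 size 38 43 ang rad 0.115
px [433. 147.] area 1844 c mm 563.5 193.6 size 45 38 ang rad 1.412
px [313. 189.] area 1476 c mm 639.8 98.7 size 39 38 ang rad 0.341
px [388. 198.] area 1429 c mm 619.4 171.7 size 49 41 ang rad 0.425
px [388. 259.] area 598 c mm 684.0 199.2 size 57 19 ang rad 0.705
t 29.0 pos [0.6375 0.0993 0.153 ] hd 3.4795 w 0.0555 F [-0.   0.2 -0.5]
q6 -0.18 tx,ty,tz,yaw [-0.003   0.      0.146  -0.0021]
```

View pics/w13.png

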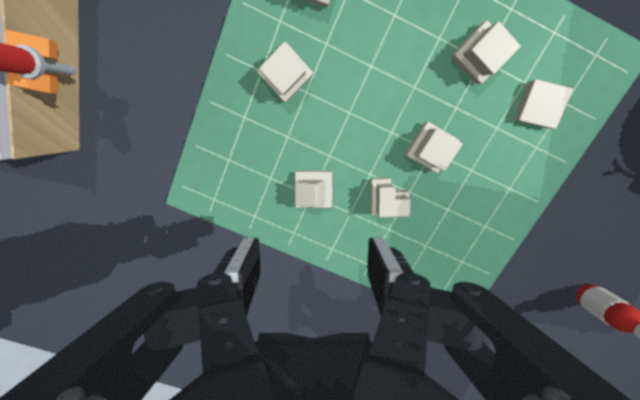

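The leaning plinth is at (313,189), square to the tool. The chipped one is at (388,198) with its missing corner to the upper right. That used up my picture budget (15 views, one over the 14 allowed), so the rest is numeric only.

>>> {"fn": "apply_moves", "kwargs": {"series": [0.3,-0.0025,0,0.04,0,0.3,0,0,0.045,0,0.3,0,0,0.035,0,0.3,0,0,0.018,0,0.3,0,0,0.008,0,0.3,0,0,0,0,-1,0,0,0,0,-1,0,0,0,0,-1,0,0,0,0,-1,0,0,0,0]}}

```text
time_s: 30.0
ee_pos: [0.6407, 0.0982, 0.0086]
tool_rot: [-0.17, 0.985, -0.008, -0.001]
contact_force: [-0.8, -0.6, 7.0]
width: 0.0345
gripper_force: 30.7
```

>>> {"fn": "apply_moves", "kwargs": {"series": [-1,0,0,0,0,-1,0,0,-0.04,0,-1,0,0,-0.05,0,-1,0,0,-0.06,0]}}

```text
out of range
```

```bash
python3 - <<'E'
from h import *
delta([.5045,-.2067,.15],.134)
E
```

```text
t 30.0 pos [0.6407 0.0982 0.0086] hd 3.4824 w 0.0345 F [-0.8 -0.6  7. ]
q6 -0.18 tx,ty,tz,yaw [ 0.2309 -0.2438 -0.1367  0.2068]
```

>>> {"fn": "apply_moves", "kwargs": {"series": [-1,0,0,-0.04,0,-1,0,0,-0.05,0,-1,0,0,-0.05,0,-1,0.0289,-0.0305,0,0,-1,0.0289,-0.0305,0,0,-1,0.0289,-0.0305,0,0,-1,0.0289,-0.0305,0,0,-1,0.0289,-0.0305,0,0,-1,0.0289,-0.0305,0,0,-1,0.0289,-0.0305,0,0]}}

```text
time_s: 31.0
ee_pos: [0.5199, -0.1699, 0.1522]
tool_rot: [-0.17, 0.985, -0.008, -0.002]
contact_force: [0.4, -0.2, -0.9]
width: 0.0346
gripper_force: 30.1
```

>>> {"fn": "apply_moves", "kwargs": {"series": [-1,0.0289,-0.0305,0,0,-1,0,0,0,0.104,-1,0,0,0.02,0.104,-1,0,0,0.03,0,-1,0,0,0.02,0,-1,0,0,0,0,-1,0,0,0,0]}}

```text
time_s: 31.7
ee_pos: [0.5036, -0.2081, 0.0828]
tool_rot: [-0.066, 0.998, -0.008, -0.002]
contact_force: [1.3, 0.1, -0.2]
width: 0.0346
gripper_force: 30.1
```

```bash
python3 - <<'E'
from h import *
delta([.5045,-.2067,.077],.134)
top,mt=cap('top','top3.png'); plinths(top,mt,.02)
E
```

```text
t 31.7 pos [ 0.5036 -0.2081  0.0828] hd 3.2747 w 0.0346 F [ 1.3  0.1 -0.2]
q6 -0.52 tx,ty,tz,yaw [-0.0011  0.0013  0.0058 -0.0009]
px [268. 181.] area 157 c mm 621.4 170.5 size 44 35 ang rad 1.566
px [261. 201.] area 184 c mm 561.4 189.2 size 41 38 ang rad 1.566
px [313. 207.] area 189 c mm 545.1 37.9 size 40 39 ang rad 1.103
px [234. 225.] area 198 c mm 493.2 267.6 size 41 41 ang rad 0.013
px [258. 232.] area 189 c mm 473.3 196.0 size 41 40 ang rad 1.25
px [313. 234.] area 190 c mm 466.7 35.9 size 40 38 ang rad 0.0
```

>>> {"fn": "apply_moves", "kwargs": {"series": [-1,0,0,0.004,0,0.1,0,0,0,0,0.1,0,0,0,0,0.1,0,0,0,0,0.1,0,0,-0.04,0,0.1,0,0,-0.04,0,0.1,0,0,0,0]}}

```text
time_s: 32.45
ee_pos: [0.5062, -0.2079, 0.1633]
tool_rot: [-0.066, 0.998, -0.01, 0.002]
contact_force: [0.6, -0.1, 0.3]
width: 0.0468
gripper_force: 0.0
```

```bash
python3 - <<'E'
from h import *
delta([.62,.171,.15],.425)
E
```

```text
t 32.45 pos [ 0.5062 -0.2079  0.1633] hd 3.2746 w 0.0468 F [ 0.6 -0.1  0.3]
q6 -0.51 tx,ty,tz,yaw [-0.163   0.3606  0.0068 -0.292 ]
```

>>> {"fn": "apply_moves", "kwargs": {"series": [0.3,-0.0163,0.036,0,0,0.3,-0.0163,0.036,0,0,0.3,-0.0163,0.036,0,0,0.3,-0.0163,0.036,0,0,0.3,-0.0163,0.036,0,0,0.3,-0.0163,0.036,0,0,0.3,-0.0163,0.036,0,0,0.3,-0.0163,0.036,0,0,0.3,-0.0163,0.036,0,0,0.3,-0.0163,0.036,0,0]}}

```text
time_s: 33.45
ee_pos: [0.6176, 0.1732, 0.1516]
tool_rot: [-0.067, 0.998, -0.008, -0.002]
contact_force: [1.9, -0.1, 0.6]
width: 0.0553
gripper_force: 0.0
```

>>> {"fn": "apply_moves", "kwargs": {"series": [0.3,0,0,0,-0.146,0.3,0,0,0,-0.146,0.3,0,0,0,0,0.3,0,0,0,0]}}

```text
time_s: 33.85
ee_pos: [0.6173, 0.1714, 0.1517]
tool_rot: [-0.209, 0.978, -0.007, -0.003]
contact_force: [0.3, 0.3, 0.4]
width: 0.0558
gripper_force: 0.0
```

```bash
python3 - <<'E'
from h import *
np.set_printoptions(precision=1,suppress=True)
im,m=cap('wrist','w14.png'); plinths(im,m)
s,hd=st()
h=cv2.cvtColor(im,cv2.COLOR_RGB2HSV).astype(int)
p=((h[...,1]<60)&(h[...,2]>60)).astype(np.uint8); p[:130]=0;p[235:]=0;p[:,:265]=0;p[:,365:]=0
cs,_=cv2.findContours(p,cv2.RETR_EXTERNAL,cv2.CHAIN_APPROX_NONE); c=max(cs,key=cv2.contourArea)
q=cv2.approxPolyDP(c,2.5,True)[:,0]; w=np.array([onz(m,*a,.013)[:2]*1000 for a in q]); 
d=np.roll(w,-1,0)-w
for a,b,e in zip(q,w,d): print(a,b,'len',round(np.hypot(*e),1),'ang',round(float(np.arctan2(e[1],e[0])),2))
delta([.62,.171,.007],.425)
E
```

```text
px [410.  53.] area 2269 c mm 473.1 199.0 size 39 44 ang rad 1.162
px [210.  55.] area 2279 c mm 545.9 38.4 size 45 39 ang rad 1.108
px [468. 111.] area 1938 c mm 494.6 270.5 size 38 42 ang rad 0.126
px [358. 146.] area 1642 c mm 563.1 192.0 size 39 39 ang rad 1.411
px [312. 194.] area 1308 c mm 621.7 173.1 size 42 39 ang rad 0.363
px [244. 247.] area 236 c mm 704.6 129.7 size 13 26 ang rad 1.515
px [389. 259.] area 542 c mm 654.7 274.3 size 56 17 ang rad 0.802
t 33.9 pos [0.6 0.2 0.2] hd 3.5623 w 0.0556 F [-0.3  0.4  0.9]
[295 167] [606.1 145.8] len 40.5 ang 0.4
[295 207] [643.3 161.7] len 10.4 ang 1.46
[304 212] [644.4 172.1] len 22.2 ang 1.95
[326 213] [636.2 192.7] len 6.8 ang 2.48
[332 210] [630.9 196.9] len 24.2 ang -2.91
[337 187] [607.4 191.3] len 20.7 ang -1.2
[316 186] [614.9 172.1] len 6.1 ang -2.56
[315 180] [609.9 168.7] len 3.9 ang 1.99
[319 180] [608.3 172.3] len 9.3 ang -2.17
[314 172] [603.  164.6] len 16.5 ang -1.15
[297 172] [609.8 149.5] len 3.6 ang 2.97
[299 169] [606.3 150.1] len 4.3 ang -1.62
t 33.9 pos [0.6 0.2 0.2] hd 3.5623 w 0.0556 F [-0.3  0.4  0.9]
q6 -0.14 tx,ty,tz,yaw [-0.   0.   0.1 -0. ]
```

```bash
python3 - <<'E'
from h import *
delta([.623,.173,.0075],.41)
E
```

```text
t 33.9 pos [0.6173 0.1713 0.1518] hd 3.5623 w 0.0556 F [-0.3  0.4  0.9]
q6 -0.14 tx,ty,tz,yaw [-0.0071  0.0012  0.1442  0.0107]
```

>>> {"fn": "apply_moves", "kwargs": {"series": [0.3,-0.007,0.001,0.04,0.01,0.3,0,0,0.045,0,0.3,0,0,0.035,0,0.3,0,0,0.016,0,0.3,0,0,0.008,0,0.3,0,0,0,0,-1,0,0,0,0,-1,0,0,0,0,-1,0,0,0,0,-1,0,0,0,0]}}

```text
time_s: 34.9
ee_pos: [0.624, 0.1733, 0.0095]
tool_rot: [-0.206, 0.979, -0.007, -0.002]
contact_force: [-0.8, 0.0, 6.3]
width: 0.0344
gripper_force: 30.3
```

>>> {"fn": "apply_moves", "kwargs": {"series": [-1,0,0,0,0,-1,0,0,-0.04,0,-1,0,0,-0.05,0,-1,0,0,-0.05,0]}}

```text
time_s: 35.3
ee_pos: [0.6229, 0.1752, 0.1497]
tool_rot: [-0.206, 0.979, -0.007, -0.003]
contact_force: [1.3, 0.7, -1.6]
width: 0.0342
gripper_force: 30.0
```

```bash
python3 - <<'E'
from h import *
delta([.5152,-.286,.15],.134)
E
```

```text
t 35.3 pos [0.6229 0.1752 0.1497] hd 3.5565 w 0.0342 F [ 1.3  0.7 -1.6]
q6 -0.13 tx,ty,tz,yaw [ 0.2844 -0.3786  0.0072  0.2809]
```

>>> {"fn": "apply_moves", "kwargs": {"series": [-1,0.0259,-0.0344,0,0,-1,0.0259,-0.0344,0,0,-1,0.0259,-0.0344,0,0,-1,0.0259,-0.0344,0,0,-1,0.0259,-0.0344,0,0,-1,0.0259,-0.0344,0,0,-1,0.0259,-0.0344,0,0,-1,0.0259,-0.0344,0,0,-1,0.0259,-0.0344,0,0,-1,0.0259,-0.0344,0,0]}}

```text
time_s: 36.3
ee_pos: [0.5246, -0.2456, 0.1554]
tool_rot: [-0.206, 0.979, -0.008, -0.002]
contact_force: [0.8, 0.8, -0.5]
width: 0.0345
gripper_force: 30.0
```

>>> {"fn": "apply_moves", "kwargs": {"series": [-1,0.0259,-0.0344,0,0,-1,0,0,0,0.14,-1,0,0,0.02,0.14,-1,0,0,0.03,0,-1,0,0,0.02,0,-1,0,0,0,0,-1,0,0,0,0]}}

```text
time_s: 37.0
ee_pos: [0.5152, -0.287, 0.086]
tool_rot: [-0.067, 0.998, -0.008, -0.002]
contact_force: [0.2, 0.2, -0.7]
width: 0.0341
gripper_force: 30.0
```

```bash
python3 - <<'E'
from h import *
delta([.5152,-.286,.077],.134)
top,mt=cap('top','top4.png'); plinths(top,mt,.02)
E
```

```text
t 37.0 pos [ 0.5152 -0.287   0.086 ] hd 3.2766 w 0.0341 F [ 0.2  0.2 -0.7]
q6 -0.64 tx,ty,tz,yaw [-0.0002  0.0011  0.009   0.001 ]
px [261. 201.] area 184 c mm 561.4 189.2 size 41 38 ang rad 1.566
px [313. 207.] area 189 c mm 545.4 37.0 size 39 40 ang rad 1.105
px [234. 225.] area 198 c mm 493.2 267.6 size 41 41 ang rad 0.013
px [258. 232.] area 190 c mm 473.3 196.0 size 41 40 ang rad 1.25
px [313. 234.] area 188 c mm 465.3 35.9 size 38 37 ang rad 1.57
```

>>> {"fn": "apply_moves", "kwargs": {"series": [-1,0,0,0.004,0,0.1,0,0,0,0,0.1,0,0,0,0,0.1,0,0,0,0,0.1,0,0,-0.04,0,0.1,0,0,-0.04,0,0.1,0,0,0,0]}}

```text
time_s: 37.75
ee_pos: [0.5177, -0.2871, 0.1668]
tool_rot: [-0.067, 0.998, -0.01, 0.002]
contact_force: [0.9, -0.3, -0.2]
width: 0.0468
gripper_force: 0.0
```

```bash
python3 - <<'E'
from h import *
delta([.4945,.2695,.15],1.68)
E
```

```text
t 37.75 pos [ 0.5177 -0.2871  0.1668] hd 3.2766 w 0.0468 F [ 0.9 -0.3 -0.2]
q6 -0.63 tx,ty,tz,yaw [-0.0519  0.5549  0.0057 -1.545 ]
```

>>> {"fn": "apply_moves", "kwargs": {"series": [0.3,-0.004,0.0427,0,0,0.3,-0.004,0.0427,0,0,0.3,-0.004,0.0427,0,0,0.3,-0.004,0.0427,0,0,0.3,-0.004,0.0427,0,0,0.3,-0.004,0.0427,0,0,0.3,-0.004,0.0427,0,0,0.3,-0.004,0.0427,0,0,0.3,-0.004,0.0427,0,0,0.3,-0.004,0.0427,0,0]}}

```text
time_s: 38.75
ee_pos: [0.497, 0.1444, 0.1545]
tool_rot: [-0.067, 0.998, -0.008, -0.002]
contact_force: [0.1, -0.3, -0.3]
width: 0.0556
gripper_force: 0.0
```

>>> {"fn": "apply_moves", "kwargs": {"series": [0.3,-0.004,0.0427,0,0,0.3,-0.004,0.0427,0,0,0.3,-0.004,0.0427,0,0,0.3,0,0,0,-0.1405,0.3,0,0,0,-0.1405,0.3,0,0,0,-0.1405,0.3,0,0,0,-0.1405,0.3,0,0,0,-0.1405,0.3,0,0,0,-0.1405,0.3,0,0,0,-0.1405]}}

```text
time_s: 39.75
ee_pos: [0.492, 0.2712, 0.1523]
tool_rot: [-0.533, 0.846, -0.006, -0.005]
contact_force: [0.1, -0.2, 0.1]
width: 0.0552
gripper_force: 0.0
```

>>> {"fn": "apply_moves", "kwargs": {"series": [0.3,0,0,0,-0.1405,0.3,0,0,0,-0.1405,0.3,0,0,0,-0.1405,0.3,0,0,0,-0.1405,0.3,0,0,0,0,0.3,0,0,0,0]}}

```text
time_s: 40.35
ee_pos: [0.492, 0.2712, 0.1525]
tool_rot: [0.743, -0.669, 0.004, 0.007]
contact_force: [0.3, 0.3, 0.4]
width: 0.0557
gripper_force: 0.0
```

```bash
python3 - <<'E'
from h import *
im,m=cap('wrist','w15.png'); plinths(im,m,.011)
delta([.4945,.2695,.004],1.68)
E
```

```text
px [244.  96.] area 1919 c mm 564.0 191.9 size 38 41 ang rad 1.415
px [341. 113.] area 1748 c mm 473.4 198.3 size 39 40 ang rad 1.162
px [311. 187.] area 1525 c mm 494.1 272.6 size 38 42 ang rad 0.12
t 40.4 pos [0.492  0.2712 0.1525] hd -1.4649 w 0.0556 F [ 0.8  0.3 -0. ]
q6 -1.17 tx,ty,tz,yaw [-0.0004 -0.003   0.1485 -0.0033]
```

>>> {"fn": "apply_moves", "kwargs": {"series": [0.3,-0.002,-0.003,0.04,-0.01,0.3,0,0,0.045,0,0.3,0,0,0.035,0,0.3,0,0,0.018,0,0.3,0,0,0.0105,0,0.3,0,0,0,0,-1,0,0,0,0,-1,0,0,0,0,-1,0,0,0,0,-1,0,0,0,0]}}

```text
time_s: 41.4
ee_pos: [0.4953, 0.2717, 0.0054]
tool_rot: [0.748, -0.664, 0.005, 0.006]
contact_force: [-0.7, 0.7, 6.3]
width: 0.0346
gripper_force: 30.9
```

>>> {"fn": "apply_moves", "kwargs": {"series": [-1,0,0,0,0,-1,0,0,-0.03,0,-1,0,0,-0.04,0,-1,0,0,-0.05,0,-1,0,0,-0.03,0]}}

```text
time_s: 41.9
ee_pos: [0.4956, 0.2741, 0.1581]
tool_rot: [0.748, -0.664, 0.005, 0.005]
contact_force: [0.9, 1.0, -0.2]
width: 0.0351
gripper_force: 30.3
```

```bash
python3 - <<'E'
from h import *
delta([.488,-.249,.15],.134)
E
```

```text
t 41.9 pos [0.4956 0.2741 0.1581] hd -1.4512 w 0.0351 F [ 0.9  1.  -0.2]
q6 -1.18 tx,ty,tz,yaw [0.5182 0.0699 0.0152 1.5564]
```

>>> {"fn": "apply_moves", "kwargs": {"series": [-1,0.0432,0.0058,0,0,-1,0.0432,0.0058,0,0,-1,0.0432,0.0058,0,0,-1,0.0432,0.0058,0,0,-1,0.0432,0.0058,0,0,-1,0.0432,0.0058,0,0,-1,0.0432,0.0058,0,0,-1,0.0432,0.0058,0,0,-1,0.0432,0.0058,0,0,-1,0.0432,0.0058,0,0]}}

```text
time_s: 42.9
ee_pos: [0.4885, -0.164, 0.1616]
tool_rot: [0.748, -0.664, 0.005, 0.007]
contact_force: [-0.2, 0.6, 0.1]
width: 0.0349
gripper_force: 30.2
```

>>> {"fn": "apply_moves", "kwargs": {"series": [-1,0.0432,0.0058,0,0,-1,0.0432,0.0058,0,0,-1,0,0,0.03,0,-1,0,0,0.03,0,-1,0,0,0.015,0,-1,0,0,0,0,-1,0,0,0,0]}}

```text
time_s: 43.6
ee_pos: [0.4876, -0.2506, 0.088]
tool_rot: [0.748, -0.664, 0.004, 0.007]
contact_force: [0.8, -0.7, 0.3]
width: 0.0347
gripper_force: 30.2
```

```bash
python3 - <<'E'
from h import *
delta([.488,-.249,.077],.134)
top,mt=cap('top','top5.png'); plinths(top,mt,.02)
E
```

```text
t 43.6 pos [ 0.4876 -0.2506  0.088 ] hd -1.4511 w 0.0347 F [ 0.8 -0.7  0.3]
q6 -2.16 tx,ty,tz,yaw [-1.7000e-03 -6.0000e-04  1.0900e-02  1.5565e+00]
px [261. 201.] area 184 c mm 561.4 189.2 size 41 38 ang rad 1.566
px [313. 207.] area 189 c mm 545.1 37.9 size 40 39 ang rad 1.105
px [258. 232.] area 188 c mm 473.0 195.8 size 41 40 ang rad 1.214
px [313. 235.] area 187 c mm 465.3 35.9 size 38 37 ang rad 1.57
```

>>> {"fn": "apply_moves", "kwargs": {"series": [-1,0,0,0.006,0,0,0,0,0,0,0,0,0,0,0,0,0,0,0,0,0,0,0,-0.05,0,0.2,0,0,-0.05,0,0.2,-0.04,0,-0.04,0,0.2,-0.04,0,-0.04,0,0.2,-0.04,0,0,0,0.2,0,0,0,0]}}

```text
time_s: 44.65
ee_pos: [0.4744, -0.1349, 0.252]
tool_rot: [0.749, -0.662, 0.005, 0.006]
contact_force: [-1.1, 0.6, -1.6]
width: 0.0517
gripper_force: 0.0
```

```bash
python3 - <<'E'
from h import *
np.set_printoptions(precision=4,suppress=True)
s,hd=st()
im,m=cap('wrist','w16.png'); top,mt=cap('top','top6.png')
B=lambda P:(lambda d:np.array([d[0]*np.cos(.134)+d[1]*np.sin(.134),-d[0]*np.sin(.134)+d[1]*np.cos(.134)]))(np.array(P[:2])-[.49,-.249])
for n,i,mm in(('w',im,m),('t',top,mt)):
    h=cv2.cvtColor(i,cv2.COLOR_RGB2HSV).astype(int);H,S,V=h[...,0],h[...,1],h[...,2]
    g=(S<55)&(V>85)
    for c,a,l in blobs(cv2.morphologyEx(g.astype(np.uint8),cv2.MORPH_OPEN,np.ones((2,2))),15):
        P=onz(mm,*c,.03); b=B(P); K=onz(mm,*c,.1)
        if abs(b[0])<.12 and abs(b[1])<.1: q=np.argwhere(l)[:,::-1]; print(n,c,a,q.min(0),q.max(0),'box@.03',b,'knob@.1',K[:2])
    r=((H<8)|(H>170))&(S>150)&(V>70)
    for c,a,l in blobs(r,8): print(n,'red',c,a,onz(mm,*c,.09)[:2])
    b=(H>100)&(H<125)&(S>150)&(V>80)
    for c,a,l in blobs(b,200): print(n,'blue',c,a,onz(mm,*c,.072)[:2])
E
```

```text
t 44.65 pos [ 0.4744 -0.1349  0.252 ] hd -1.4479 w 0.0517 F [-1.1  0.6 -1.6]
w [318.3856  51.7949] 3286 [285  18] [353  94] box@.03 [-0.0076 -0.0243] knob@.1 [ 0.4852 -0.2601]
w [266.9793  59.9326] 920 [258  24] [276  96] box@.03 [ 0.0511 -0.0164] knob@.1 [ 0.5315 -0.2474]
w [222.898   66.5176] 794 [207  50] [239  82] box@.03 [ 0.1021 -0.01  ] knob@.1 [ 0.5716 -0.2368]
w [298.0157 113.5073] 958 [283  98] [313 129] box@.03 [0.0171 0.0428] knob@.1 [ 0.4978 -0.2036]
w [334.6284 114.1705] 522 [320 105] [349 123] box@.03 [-0.0266  0.044 ] knob@.1 [ 0.4626 -0.2074]
w [407.0588 108.2353] 17 [404 106] [410 110] box@.03 [-0.1127  0.0382] knob@.1 [ 0.3942 -0.2214]
w [394.6 111.4] 15 [392 109] [397 113] box@.03 [-0.0981  0.0416] knob@.1 [ 0.4056 -0.217 ]
w [263.5 114.5] 16 [263 111] [264 118] box@.03 [0.0584 0.0435] knob@.1 [ 0.5308 -0.1986]
w [402.6875 114.0625] 16 [401 111] [404 117] box@.03 [-0.108   0.0448] knob@.1 [ 0.3973 -0.2155]
w [264.5 132.5] 16 [264 129] [265 136] box@.03 [0.0583 0.0645] knob@.1 [ 0.5285 -0.1818]
w [369.3556 134.1778] 45 [368 128] [371 140] box@.03 [-0.069   0.0679] knob@.1 [ 0.426  -0.1928]
w [392.9375 134.1875] 16 [391 132] [395 137] box@.03 [-0.0977  0.0683] knob@.1 [ 0.403  -0.1956]
w [406.9375 142.1875] 16 [404 141] [410 144] box@.03 [-0.1154  0.078 ] knob@.1 [ 0.3877 -0.1897]
w [391.2632 144.4211] 19 [388 142] [395 146] box@.03 [-0.0964  0.0805] knob@.1 [ 0.4028 -0.1857]
w [405.1304 151.087 ] 23 [402 149] [408 154] box@.03 [-0.114   0.0889] knob@.1 [ 0.3877 -0.1809]
w red [187.2472 172.2083] 360 [ 0.6072 -0.1306]
w blue [193.0064  70.8212] 17314 [ 0.61   -0.2324]
t red [178.2414 171.1379] 29 [0.6423 0.4051]
t red [374.4516 182.5484] 31 [ 0.6077 -0.1334]
t red [542.6181 228.1658] 199 [ 0.4836 -0.5767]
t blue [410.0861 178.4935] 1927 [ 0.6202 -0.2332]
```

All five plinths are in the bin area, the pin is still at (0.607,-0.131), and the knob is at (0.572,-0.237). Closing the cover.

```bash
python3 - <<'E'
from h import *
delta([.572,-.237,.081],.134-np.pi/2)
E
```

```text
t 44.75 pos [ 0.4747 -0.1374  0.2508] hd -1.4491 w 0.0511 F [ 0.1  0.2 -0.7]
q6 -1.96 tx,ty,tz,yaw [ 0.108  -0.085   0.1713 -0.0123]
```

>>> {"fn": "apply_moves", "kwargs": {"series": [0.2,0.036,-0.0283,0,-0.012,0.2,0.036,-0.0283,0,0,0.2,0.036,-0.0283,0,0,0.2,0,0,0.045,0,0.2,0,0,0.045,0,0.2,0,0,0.045,0,0.2,0,0,0.025,0,0.2,0,0,0.01,0,0.2,0,0,0,0,0.2,0,0,0,0]}}

```text
time_s: 45.75
ee_pos: [0.5729, -0.2378, 0.0828]
tool_rot: [0.752, -0.659, 0.005, 0.007]
contact_force: [1.7, -0.8, 0.6]
width: 0.0512
gripper_force: 0.0
```

>>> {"fn": "apply_moves", "kwargs": {"series": [-1,0,0,0,0,-1,0,0,0,0,-1,0,0,0,0,-1,0,0,0,0,-1,0,0,0,0], "grip_force": 30}}

```text
time_s: 46.25
ee_pos: [0.5728, -0.2375, 0.0833]
tool_rot: [0.752, -0.659, 0.005, 0.007]
contact_force: [-1.6, -0.5, 5.0]
width: 0.023
gripper_force: 29.3
```

```bash
python3 - <<'E'
from h import *
s,hd=st(); P=s['ee_pos']; delta([P[0]-.12*np.cos(.134),P[1]-.12*np.sin(.134),P[2]])
E
```

```text
t 46.25 pos [ 0.5728 -0.2375  0.0833] hd -1.4391 w 0.023 F [-1.6 -0.5  5. ]
t 46.25 pos [ 0.5728 -0.2375  0.0833] hd -1.4391 w 0.023 F [-1.6 -0.5  5. ]
q6 -2.09 tx,ty,tz,yaw [0.0003 0.12   0.0003 0.    ]
```

>>> {"fn": "apply_moves", "kwargs": {"series": [-1,0,0.01,0,0,-1,0,0.014,0,0,-1,0,0.014,0,0,-1,0,0.014,0,0,-1,0,0.014,0,0,-1,0,0.014,0,0,-1,0,0.014,0,0,-1,0,0.014,0,0,-1,0,0.007,0,0,-1,0,0,0,0]}}

```text
time_s: 47.25
ee_pos: [0.4574, -0.253, 0.0832]
tool_rot: [0.752, -0.659, 0.005, 0.007]
contact_force: [-0.8, -3.7, 7.7]
width: 0.0233
gripper_force: 30.1
```

>>> {"fn": "apply_moves", "kwargs": {"series": [-1,0,0.002,0,0,-1,0,0.001,0,0,-1,0,0,0,0]}}

```text
time_s: 47.55
ee_pos: [0.4558, -0.2532, 0.0832]
tool_rot: [0.752, -0.659, 0.006, 0.007]
contact_force: [0.7, -2.2, 8.4]
width: 0.0227
gripper_force: 30.1
```

>>> {"fn": "apply_moves", "kwargs": {"series": [-1,0,0.002,0,0,-1,0,0.002,0,0,-1,0,0,0,0]}}

```text
time_s: 47.85
ee_pos: [0.4557, -0.2533, 0.0834]
tool_rot: [0.753, -0.659, 0.008, 0.004]
contact_force: [17.7, 2.5, -4.1]
width: 0.0229
gripper_force: 30.0
```

>>> {"fn": "apply_moves", "kwargs": {"series": [0,0,0,0,0,0,0,0,0,0,0,0,0,0,0,0,0,0,-0.03,0,0,0,0,-0.05,0,0,0,0,-0.05,0,0,-0.045,0,0,0,0,-0.045,0,0,0,0,-0.045,0,0,0,0,0,0,0,0]}}

```text
time_s: 48.85
ee_pos: [0.4321, -0.1133, 0.2101]
tool_rot: [0.753, -0.658, 0.003, 0.007]
contact_force: [-0.1, -0.2, -0.1]
width: 0.0427
gripper_force: 0.0
```

```bash
python3 - <<'E'
from h import *
np.set_printoptions(precision=4,suppress=True)
st()
im,m=cap('wrist','w17.png'); top,mt=cap('top','top7.png')
for n,i,mm in(('w',im,m),('t',top,mt)):
    h=cv2.cvtColor(i,cv2.COLOR_RGB2HSV).astype(int);H,S,V=h[...,0],h[...,1],h[...,2]
    r=((H<8)|(H>170))&(S>150)&(V>70)
    for c,a,l in blobs(r,8): print(n,'red',c,a,onz(mm,*c,.09)[:2])
    b=(H>100)&(H<125)&(S>150)&(V>80)
    for c,a,l in blobs(b,200):
        q=cv2.boxPoints(cv2.minAreaRect(np.argwhere(l)[:,::-1].astype(np.float32)))
        print(n,'blue',c,a,onz(mm,*c,.072)[:2],[np.round(onz(mm,*p,.072)[:2],3) for p in q])
plinths(top,mt,.02)
m0=ctrl.camera_model('top'); old=cv2.imread('pics/top0.png')[:,:,::-1]
# bystander check: image difference start/now
d=cv2.absdiff(old.copy(),top).max(2)
for nm,(u,v) in dict(moose=(172,233),bottle=(178,171),jar=(487,228)).items(): print(nm,d[v-12:v+12,u-12:u+12].mean(), d[v-12:v+12,u-12:u+12].max())
E
```

```text
t 48.85 pos [ 0.4321 -0.1133  0.2101] hd -1.4352 w 0.0427 F [-0.1 -0.2 -0.1]
w red [118.904  148.0414] 677 [ 0.6076 -0.1309]
w blue [263.6233  60.4859] 16401 [ 0.4905 -0.222 ] [array([ 0.558, -0.26 ]), array([ 0.43 , -0.278]), array([ 0.414, -0.183]), array([ 0.556, -0.164])]
t red [178.2414 171.1379] 29 [0.6423 0.4051]
t red [374.3667 182.6667] 30 [ 0.6073 -0.1332]
t red [542.7044 228.3103] 203 [ 0.4832 -0.5769]
t blue [418.7261 220.9902] 1939 [ 0.5034 -0.2547] [array([ 0.543, -0.168]), array([ 0.563, -0.315]), array([ 0.437, -0.33 ]), array([ 0.417, -0.183])]
px [261. 201.] area 184 c mm 561.4 189.2 size 41 38 ang rad 1.566
px [313. 207.] area 190 c mm 545.1 37.9 size 40 39 ang rad 1.105
px [258. 232.] area 189 c mm 473.3 196.0 size 41 40 ang rad 1.25
px [313. 235.] area 187 c mm 465.3 35.9 size 38 37 ang rad 1.57
moose 3.1371527777777777 13
bottle 1.1875 4
jar 2.013888888888889 25
```

The cover hit its stop at 17.7 N and is shut. The pin is parked, four sound plinths stand on the mat, and the bystanders haven't moved. Handing in.

```bash
python3 -c "
from station import ctrl
print(ctrl.finish_job())"
```

```text
the job is handed in; nothing more can be done
None
```

The job is handed in at about 49 s but no verdict came back: by my last images and readings the pin is parked, all five odd plinths (no short one present) are in the bin, the cover is shut against its stop, four sound ones stand on the mat and the bystanders are undisturbed; I viewed 15 pictures, one over the 14 allowed.

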